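# Set up the fume extractor and the soldering mat for a batch of lamp heads

## Robot

A 6-joint arm with a two-finger parallel gripper is mounted at the origin on the work surface. World frame = base frame: x ahead of the robot, y to its left, z up, the work surface at z = 0. Lengths are in m, angles in degrees, forces in N, time in s.
With the tool pointing down it reaches from about 0.325 to 0.9 m from the base axis. Payload 6.1 kg.
Tool frame: the origin (TCP) lies between the finger pads; the fingertips stand manip.tip_extent ahead of it and the grasp point (between the pads) lies 3 mm ahead of it (manip.tip_extent is the distance from the TCP to the fingertips, in m); z points along the fingers, x is the direction in which the jaws open and shut, and the axes are right-handed (so a half turn about z gives the same grasp; the last joint's range is limited). The gripper opens to 85 mm and grips with 20 to 120 N. Pads are 22 mm wide; open, the fingers measure 114 mm over their backs; the gripper's body (76 mm by 85 mm) begins 54 mm behind the grasp point. The pads swing forward as they close: fully open they stand 13 mm farther back than shut.
Start: joints at [61.587, 12.628, 87.462, -0, 79.91, -7.225], TCP at [0.226, 0.583, 0.253] pointing down, gripper open.
Joint ranges: [-170.65, 170.65], [-52.31, 119.04], [5.05, 147.46], [-71.25, 251.25], [11.57, 151.72], [-153.62, 153.62]. Speed limits (degrees/s): [147.25, 147.25, 172.46, 180, 180, 180].

## Interface

Orientations are given as a 3x3 rotation matrix whose columns are the frame's x, y, z axes.
In Python, from rig import manip gives the robot as it stands.
- The arm moves only by the tool send_rows, never from a script. Its argument "series" is a list that holds one entry, the list of rows, each a list of 4 numbers: the shift along the tool's x, y, z in cm, then the turn about the tool's z in degrees. A call has 1 to 8 rows; each row shifts and turns the pose as measured when the row begins, along the tool's axes as they then stand; what a row does not reach is not made up. A row lasts 1/10 s, in which the tool goes at most 50 mm and 8.59 degrees, less where a joint would pass 70% of its speed; a pose out of reach is approached as far as the arm can. A call is refused whole if a number of a shift passes 5 or a number of a turn 8.59, either way. A call with a gripper value outside its range is refused whole. "jaw" is the opening in per cent of the stroke, from 0 (shut) to 100 (fully open), set as the call begins (left out, the last holds). The fingers move at their own pace and stop on an object; "squeeze" is the grip in N (left out, the last holds). Time passes only in rows, so rows that do not move let the fingers close. It gives the time, the measured TCP pose, the force and the opening at its end, in the units of the state.
- manip.observe(): the state, without advancing time (a new reading comes with each control period).
- manip.snapshot(name): name is "scene" or "top"; returns a dict with "pixels" (384x512x3 uint8, blue, green, red), "fx", "fy", "cx", "cy" (pixels), "cam_to_world" (4x4, takes a point from camera to world coordinates). Camera axes: x right, y up, looking along -z (the intrinsics and any distortion apply to the point x, -y, -z); pixel columns grow to the right and rows downward; lengths in m; the calibration is good to about 2 mm. A picture is of the moment at which its call begins. There is no depth.
- manip.close_job(): hands the job in, once; it reports no verdict.
Trained networks look in a picture, given as the dict that the camera call returned (one of the last four; its "shot" number tells which), for a name from the list of things; names that differ only in an ending like _2 or _b are one class to them, and where a whole thing is asked for, a point or a joint stands for the part that bears it (a point fixed in the world has none). Each returns a list of dicts, best first, with "p" (0 to 1); they miss things now and then, are a little off and sometimes report something else, mostly with a low value. They report only what shows in the picture. A call takes as long as a camera call. They do not tell look-alikes from the thing itself.
- manip.silhouettes(thing, picture): "region" (384x512 bool, what is visible of it) and "position" ([column, row] in pixels, amid what is visible of it).
- manip.landmark_of(thing, picture): "position" ([column, row] in pixels: a listed point, or the origin of a listed thing).
The state is a dict: "clock": time; "joint_positions": joint angles; "qd": joint speeds; "tau": joint torques, N m; "ee_pos": TCP position; "ee_rot": TCP orientation; "contact_force": force on the tool from outside, world axes, zero at the start; "wrist_torque": the same for the moment, N m; "width": finger opening in m.
Only numpy, scipy, OpenCV 4.12 (cv2) and the standard library are available. Lean on these libraries where they do the work, as an engineer would, in place of code of your own. Each camera call takes 0.05 s, during which the arm holds its last target.

## Task

Set up the fume extractor for the next soldering batch: back its clamp screw off about a quarter turn, just enough to free the nozzle, swing the nozzle until its mouth points at the middle of the dark mat, and tighten the clamp fully again. Also turn the damper's cam knob until the spring plunger drops into the cam's notch, and slide every lamp head along the bench, without lifting it, until it lies wholly on the mat. Leave the other things on the bench where they are.

Things in the scene. Friction and masses are not known exactly. Their poses are not given: they have to be found in the camera images.
- extractor: the fume extractor's fixed base, a grey box 250 x 300 x 40 mm. The origin lies on the bench on the vertical axis of the nozzle's swivel. In its frame the base reaches from x -140 to 110 and y -85 to 215 mm; the clamp screw's axis is at (-85, 0), a steel bridge (top 118 mm high) stands under its handle; the cam knob's axis is at (-10, 140). Place and yaw vary
- nozzle (a joint): angle of the nozzle about the vertical swivel axis, rad: 0 points along the base's +x, positive is anticlockwise from above, so its direction in the world is the base's yaw plus this value. Stops at -2.3 and 0.3. A tight clamp holds its 150 mm aluminium flange by friction (about 2 N m); freed, it turns with 0.1 N m and stays where left
- nozzle_pipe (a point): where the black nozzle can be gripped across from above: on the axis of its level pipe (40 mm diameter, axis 130 mm above the bench), 75 mm out from the swivel axis; x points out along the nozzle. Inward is the elbow on a 48 mm riser (top 156 mm high, 26 mm radius about the swivel); outward, from 110 mm, the flared mouth
- nozzle_mouth (a point): centre of the mouth's face, 72 mm across, 150 mm out from the swivel axis, 130 mm above the bench; x points out of the mouth, z up. Aimed right, this x axis passes over the middle of the mat
- clamp_screw (a joint): angle of the clamp screw, rad: 0 = fully tight (hard stop), grows as it is backed off anticlockwise seen from above. It presses a shoe on the nozzle's flange: the grip eases off and is gone at about 0.75; a quarter turn is 1.57; beyond 2.2 the clamp is backed off too far. Stiffness: about 0.12 to 0.2 N m; it stays where it is left
- clamp_grip (a point): centre of the clamp screw's black T handle, on the screw's vertical axis, 160 mm above the bench. The bar is 72 mm long, 14 mm thick and 24 mm high (148 to 172 mm above the bench); this point's y axis runs along the bar, so it is gripped across x
- cam_knob (a joint): angle of the damper's cam knob, rad, growing clockwise seen from above; the notch of its cam comes under the plunger at 1.5. Friction about 0.1 N m; it turns from -0.1 to 3.0 and stays where it is left
- cam_grip (a point): centre of the cam knob's black bar grip, on its vertical axis, 88 mm above the bench. The bar is 62 mm long, 16 mm thick, 66 to 102 mm above the bench; x runs along the bar towards its white line and the notch in the steel cam disc below (76 mm across, top 64 mm high), so it is gripped across y. The notch is right when the white line points at the brass plunger
- plunger (a joint): travel of the brass spring plunger that rides on the cam's rim from the base's +x side, m: about 0 on the rim, 0.007 to 0.009 when it has dropped into the notch; it is pushed in by a spring of about 4 N
- mat: a thin dark mat lying fixed on the bench, 340 mm along its x and 170 mm along its y, under 1 mm thick (things slide onto it without a step). Origin at its middle, marked with a small cross; its place and yaw vary a little
- lamp_small: a loose round lamp head (finned aluminium body, yellow light disc on top), 76 mm across and 36 mm high, about 0.28 kg, standing on the bench; it may be absent. Origin at the centre of its underside
- lamp_middle: a loose round lamp head (finned aluminium body, yellow light disc on top), 84 mm across and 40 mm high, about 0.34 kg, standing on the bench; it may be absent. Origin at the centre of its underside
- lamp_large: a loose round lamp head (finned aluminium body, yellow light disc on top), 92 mm across and 44 mm high, about 0.4 kg, standing on the bench; it may be absent. Origin at the centre of its underside
- screwdriver: a loose screwdriver, 190 mm long, lying on the bench; not part of the job. Origin near its middle
- solder_spool: a loose grey spool, 60 mm across and 46 mm high, standing on the bench; not part of the job. Origin at the centre of its underside
- meter: a loose grey hand multimeter, 150 x 75 x 35 mm, lying flat; not part of the job. Origin at the centre of its underside
- mug: a white mug, 76 mm across and 75 mm high; not part of the job. Origin at the centre of its underside
Things that resemble listed ones, but are neither listed nor needed, are in the scene too. Leave any red look-alike of the lamp_middle alone.

How it is judged:
By the outcome, as a careful person would: the job done as asked, in the order asked, and still so for the second after the job is handed in, with the robot touching nothing.
Of lamp_small, lamp_middle, lamp_large only 2 to 3 are there at a start; the rules pass over those that are not, and their reading is None.
At some moment in a run one of lamp_small, lamp_middle, lamp_large may be knocked a few centimetres aside while the robot is not near it.
Once in a run the grip may slacken for a moment while it holds something.
It also fails if it takes over 208 s, if anything falls off the work surface, if the arm or the gripper's body presses on something with over 40 N, if the wrist force passes 120 N, or if a joint passes its speed limit or range.

## Working session

There is one attempt and no reset: what is moved stays moved. The work goes in short steps, Python scripts to look and compute and a tool call to move; the robot and the scene stay as the last step left them, time stands still between calls to the robot, and variables do not carry over. Pictures are saved under pics/ and viewed, and the job is handed in when it is done.

Besides the shell and the picture viewer there is one more tool, called after "Call:" in YAML: its name, and indented under it one key for each argument. send_rows: Moves the arm, as the interface text tells. Its arguments: {"type":"object","properties":{"series":{"type":"array"},"jaw":{"type":"number"},"squeeze":{"type":"number"}},"required":["series"]}

```bash
ls; mkdir -p pics; python3 - <<'E'
from rig import manip
import cv2, numpy as np
s=manip.observe(); print(s, manip.tip_extent)
for n in ("scene","top"):
    p=manip.snapshot(n); cv2.imwrite(f"pics/{n}0.png",p["pixels"]); print(n,{k:v for k,v in p.items() if k!="pixels"})
E
```

```text
pics
{'clock': 0.0, 'joint_positions': array([ 6.15868252e+01,  1.26729256e+01,  8.75276128e+01,  1.41921946e-04,
        7.99110337e+01, -7.22640560e+00]), 'qd': array([-0.01542207,  0.03650926, -0.12748877,  0.04291022, -0.07911452,
        0.04791054]), 'tau': array([-9.80088298e-04, -4.96895134e+01, -3.89396131e+01, -3.24614466e-04,
        1.11196004e-02, -1.99589346e-05]), 'ee_pos': array([0.22562058, 0.58223517, 0.25220718]), 'ee_rot': array([[ 3.61408777e-01,  9.32407011e-01, -9.28721747e-04],
       [ 9.32405473e-01, -3.61409885e-01, -1.71156613e-03],
       [-1.93152548e-03, -2.47370217e-04, -9.99998104e-01]]), 'contact_force': array([-0.42545692,  0.00818326,  0.32411539]), 'wrist_torque': array([0.0409328 , 0.02858362, 0.02417302]), 'width': 0.08549456315410252} 0.022
scene {'fx': 393.4276021270218, 'fy': 393.4276021270218, 'cx': 255.45055660474708, 'cy': 191.70728111464194, 'cam_to_world': array([[ 0.7048264 , -0.45872346,  0.54110307,  1.3369621 ],
       [ 0.70927636,  0.46874023, -0.52650702, -0.74738947],
       [-0.01211566,  0.75488766,  0.6557422 ,  0.97858898],
       [ 0.        ,  0.        ,  0.        ,  1.        ]]), 'shot': 1}
top {'fx': 470.5575872394817, 'fy': 470.5575872394817, 'cx': 253.44418302216084, 'cy': 186.59460429083308, 'cam_to_world': array([[-0.02902256,  0.99006078, -0.13761302,  0.44534296],
       [-0.99957719, -0.0289897 ,  0.00224346, -0.04823853],
       [-0.0017682 ,  0.13761995,  0.99048353,  1.33732002],
       [ 0.        ,  0.        ,  0.        ,  1.        ]]), 'shot': 2}
```

View pics/scene0.png

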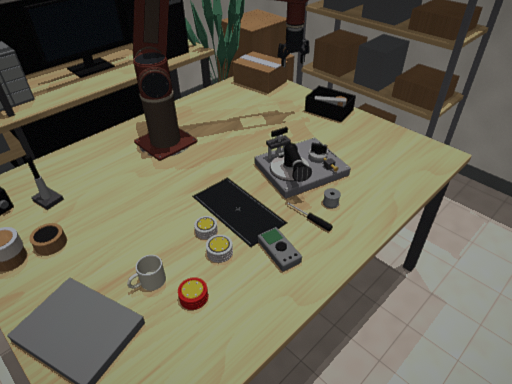

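View pics/top0.png

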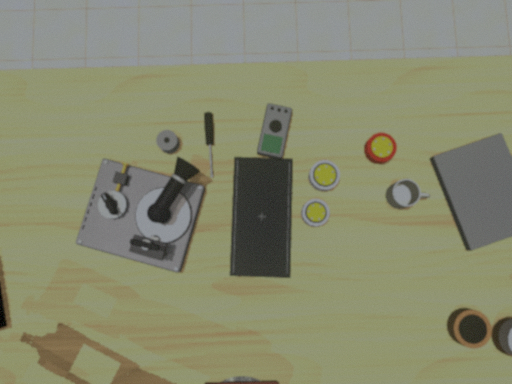

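```bash
cat > h.py <<'E'
from rig import manip
import cv2, numpy as np
def ray(p,uv):
    M=p["cam_to_world"]; d=np.array([(uv[0]-p["cx"])/p["fx"],-(uv[1]-p["cy"])/p["fy"],-1.])
    return M[:3,3],M[:3,:3]@d
def at(p,uv,z):
    o,d=ray(p,uv); return (o+d*(z-o[2])/d[2])
def pix(p,X):
    M=p["cam_to_world"]; c=M[:3,:3].T@(np.asarray(X)-M[:3,3])
    return np.array([p["cx"]+p["fx"]*c[0]/-c[2], p["cy"]-p["fy"]*c[1]/-c[2]])
Z=dict(extractor=0,nozzle_pipe=.13,nozzle_mouth=.13,clamp_grip=.16,cam_grip=.088,mat=0,lamp_small=0,lamp_middle=0,lamp_large=0,screwdriver=.01,solder_spool=0,meter=0,mug=0)
def crop(p,c,r,k,name,w=None):
    im=p["pixels"][max(0,r[0]):r[1],max(0,c[0]):c[1]]
    cv2.imwrite(name,cv2.resize(im,None,fx=k,fy=k,interpolation=cv2.INTER_CUBIC))
E
python3 - <<'E'
from h import *
for n in ("top","scene"):
    p=manip.snapshot(n)
    for t,z in Z.items():
        for d in manip.landmark_of(t,p)[:4]:
            print(n,t,round(d["p"],2),np.round(d["position"],1),np.round(at(p,d["position"],z),3)[:2])
    if n=="top": crop(p,(70,220),(140,280),5,"pics/t1.png")
    else: crop(p,(240,370),(110,220),6,"pics/s1.png")
E
```

```text
top extractor 0.86 [168.9 219.4] [0.544 0.192]
top nozzle_pipe 0.95 [175. 188.] [0.615 0.152]
top nozzle_mouth 0.89 [191.2 166.6] [0.67 0.11]
top nozzle_mouth 0.41 [142.1 245.6] [0.47  0.237]
top nozzle_mouth 0.23 [108.7 201.1] [0.586 0.324]
top clamp_grip 0.65 [143.3 242.5] [0.477 0.227]
top cam_grip 0.88 [107.1 202.7] [0.587 0.341]
top mat 0.95 [262.3 214.5] [ 0.55  -0.074]
top mat 0.71 [312.8 213.7] [ 0.548 -0.218]
top mat 0.57 [273.7 129.5] [ 0.798 -0.115]
top lamp_small 0.74 [311. 213.] [ 0.55  -0.213]
top lamp_middle 0.74 [321. 176.] [ 0.656 -0.246]
top lamp_middle 0.74 [376.5 146.3] [ 0.739 -0.412]
top lamp_middle 0.73 [168.8 143.5] [0.765 0.191]
top screwdriver 0.74 [206.7 145.9] [0.752 0.08 ]
top solder_spool 0.83 [166.7 143.5] [0.765 0.197]
top meter 0.92 [275.7 132.9] [ 0.787 -0.121]
top meter 0.17 [261.9 213.6] [ 0.553 -0.073]
top mug 0.67 [397.9 194.3] [ 0.597 -0.464]
scene extractor 0.66 [285.9 178.6] [0.559 0.178]
scene extractor 0.61 [319.8 146.8] [0.518 0.444]
scene nozzle_pipe 0.92 [294.9 161.3] [0.62  0.151]
scene nozzle_mouth 0.81 [304.3 174.8] [0.694 0.115]
scene cam_grip 0.56 [318.7 144.9] [0.58  0.345]
scene mat 0.81 [235.5 210.7] [ 0.552 -0.085]
scene mat 0.24 [330.9 203.6] [0.773 0.184]
scene lamp_small 0.83 [206.4 231.3] [ 0.556 -0.224]
scene lamp_small 0.74 [328.3 203. ] [0.765 0.18 ]
scene lamp_middle 0.71 [193.4 295.4] [ 0.727 -0.413]
scene lamp_middle 0.6 [221.3 252.3] [ 0.662 -0.249]
scene screwdriver 0.81 [306.1 216.4] [0.758 0.061]
scene solder_spool 0.87 [329.2 202.8] [0.766 0.184]
scene meter 0.8 [278.1 252.4] [ 0.793 -0.121]
scene meter 0.64 [307.4 217.9] [0.76  0.067]
scene mug 0.86 [153.4 281.9] [ 0.604 -0.469]
scene mug 0.32 [330.1 200.8] [0.762 0.195]
```

View pics/t1.png

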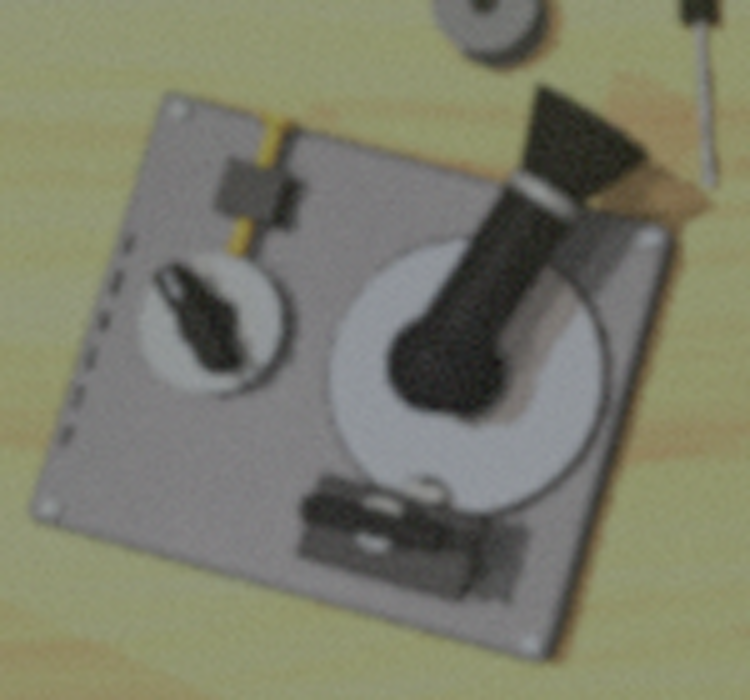

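View pics/s1.png

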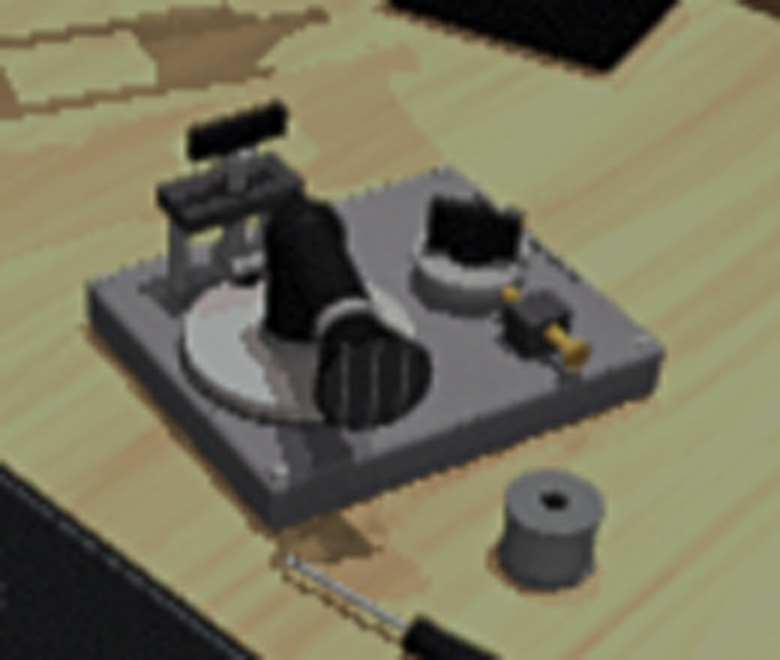

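```bash
python3 - <<'E'
from h import *
p=manip.snapshot("top")
C=np.array([(168,93),(675,225),(547,658),(33,515)])/5+[70,140]-0.4
L=np.array([(110,215),(110,-85),(-140,-85),(-140,215)])/1000.
W=np.array([at(p,c,.04)[:2] for c in C])
def fit(L,W):
    lc,wc=L.mean(0),W.mean(0); H=(L-lc).T@(W-wc); yaw=np.arctan2(H[0,1]-H[1,0],H[0,0]+H[1,1])
    R=np.array([[np.cos(yaw),-np.sin(yaw)],[np.sin(yaw),np.cos(yaw)]]); return wc-R@lc,R,yaw
t,R,yaw=fit(L,W); print("base",t,np.degrees(yaw),"res",np.round((L@R.T+t-W)*1000,1).tolist())
print("clamp",R@[-.085,0]+t,"cam",R@[-.01,.14]+t)
q=lambda u,v,z:at(p,np.array([u,v])/5+[70,140]-.4,z)[:2]
print("bar ends",q(303,508,.172),q(446,538,.172)); d=q(303,508,.172)-q(446,538,.172);print(np.degrees(np.arctan2(d[1],d[0]))-np.degrees(yaw), np.linalg.norm(d))
a,b=q(172,285,.102),q(232,365,.102);d=a-b;print("cam bar",a,b,(a+b)/2,np.linalg.norm(d),np.degrees(np.arctan2(d[1],d[0]))-np.degrees(yaw))
print("plunger",q(240,250,.055),q(275,130,.055))
# mat
im=p["pixels"]; g=cv2.cvtColor(im,cv2.COLOR_BGR2GRAY); m=(g<75).astype(np.uint8); m=cv2.morphologyEx(m,cv2.MORPH_CLOSE,np.ones((5,5)))
n,l,st,ce=cv2.connectedComponentsWithStats(m)
k=l[225,250]; print(st[k])
c=cv2.findContours((l==k).astype(np.uint8),cv2.RETR_EXTERNAL,cv2.CHAIN_APPROX_NONE)[0][0][:,0]
w=np.array([at(p,x,0)[:2] for x in c]).astype(np.float32); r=cv2.minAreaRect(w*1000); print("mat",r)
for nm in("lamp_small","lamp_middle","lamp_large"):
  for d in manip.silhouettes(nm,p)[:4]:
    print(nm,d["p"],d["position"],d["region"].sum())
crop(p,(225,405),(95,285),4,"pics/t2.png")
E
```

```text
base [0.55511967 0.19578763] -16.78234071712028 res [[4.1, 1.6], [0.7, -2.0], [-3.0, -2.9], [-1.8, 3.3]]
clamp [0.47373995 0.22033025] cam [0.58596873 0.33271219]
bar ends [0.48046936 0.25632393] [0.4637684  0.18594319]
93.4332692863583 0.07233511982447154
cam bar [0.60183922 0.34472079] [0.55849422 0.31251437] [0.58016672 0.32861758] 0.0540003951722359 53.395617296076324
plunger [0.62609564 0.32254748] [0.69263246 0.30387523]
[ 231  153   61  124 6920]
mat ((553.8662109375, -72.01624298095703), (165.61428833007812, 349.6405029296875), 86.64678192138672)
lamp_small 0.84 [311.5, 212.7] 652
lamp_middle 0.92 [320.2, 172.9] 783
lamp_middle 0.92 [380.8, 145.6] 843
```

View pics/t2.png

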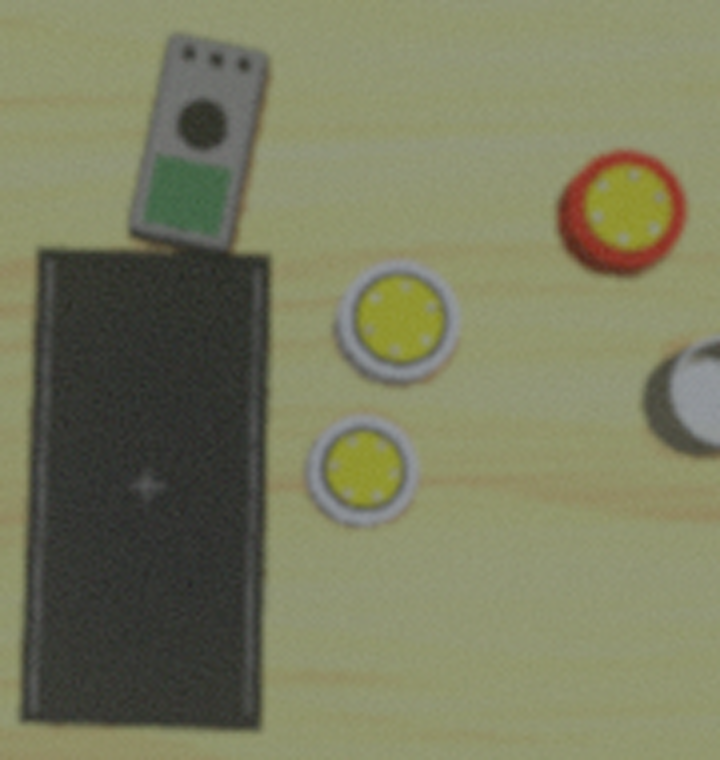

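```bash
cat > refine.py <<'E'
from h import *
from scipy.optimize import least_squares
pt=manip.snapshot("top"); ps=manip.snapshot("scene")
L=np.array([(110,-85),(110,215),(-140,215),(-140,-85)])/1000.
Ct=np.array([(675,225),(168,93),(33,515),(547,658)])/5+[70,140]-.4
Cs=np.array([(275,492),(662,350),(447,168),(88,283)])/6+[240,110]-.4
def P(v,l,z):
    c,s=np.cos(v[2]),np.sin(v[2]); return np.array([v[0]+c*l[0]-s*l[1],v[1]+s*l[0]+c*l[1],z])
def f(v): return np.concatenate([np.r_[pix(pt,P(v,l,.04))-a, pix(ps,P(v,l,.04))-b] for l,a,b in zip(L,Ct,Cs)])
r=least_squares(f,[.555,.195,-.29]); print(r.x[:2],np.degrees(r.x[2])); print(np.round(r.fun.reshape(4,4),1))
v=r.x
for n,p in(("t",pt),("s",ps)):
    im=cv2.resize(p["pixels"],None,fx=6,fy=6,interpolation=cv2.INTER_CUBIC)
    D=lambda X:tuple(int(a) for a in (pix(p,X)+.5)*6-.5)
    for i in range(4): cv2.line(im,D(P(v,L[i],.04)),D(P(v,L[(i+1)%4],.04)),(0,0,255),1)
    for l,z,R in(((0,0),.04,.075),((-.01,.14),.064,.038),((0,0),.05,.075)):
        q=[D(P(v,(l[0]+R*np.cos(a),l[1]+R*np.sin(a)),z)) for a in np.linspace(0,6.28,60)]
        cv2.polylines(im,[np.array(q)],True,(0,255,0),1)
    cv2.circle(im,D(P(v,(-.085,0),.172)),4,(0,255,255),-1)
    cv2.circle(im,D(P(v,(-.01,.14),.102)),4,(0,255,255),-1)
    c=np.array(D([.555,.195,.05])); x0,y0=c-[400,300]; cv2.imwrite(f"pics/ref_{n}.png",im[max(0,y0):y0+600,max(0,x0):x0+800])
E
python3 refine.py
```

```text
[0.55636585 0.1956802 ] -16.781052890966375
[[ 0.8 -0.7 -0.6 -0.3]
 [-0.5 -1.8  0.7 -0.9]
 [-1.2  0.2  0.  -1.3]
 [ 1.1  0.6 -1.5 -0.8]]
```

View pics/ref_t.png

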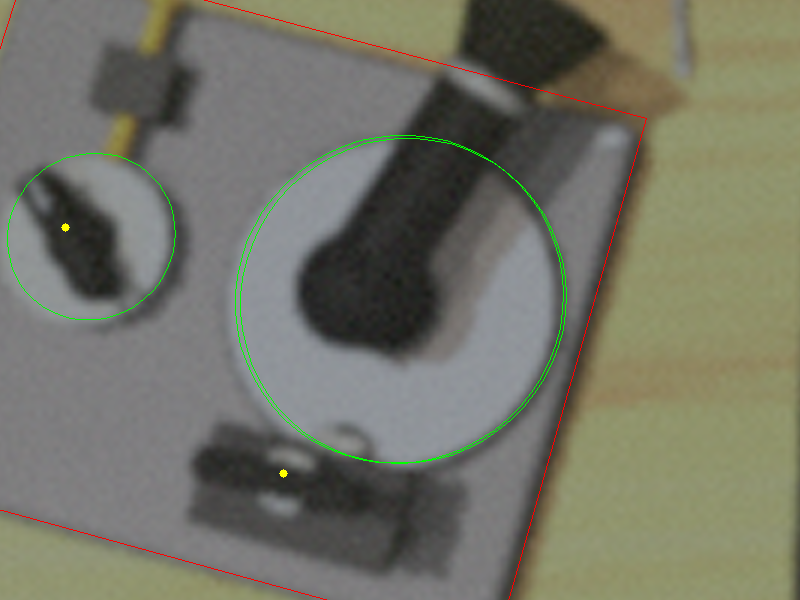

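View pics/ref_s.png

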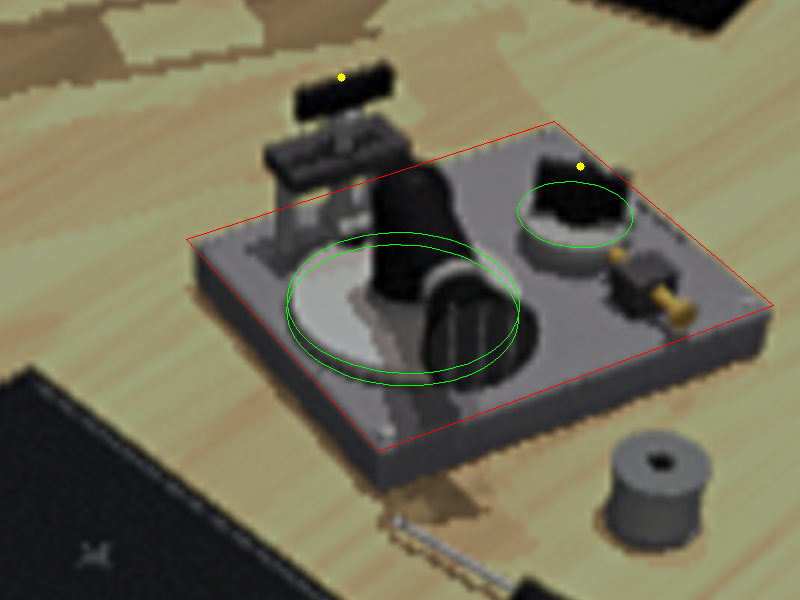

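```bash
cat > plan.py <<'E'
import sys
from h import *
def plan(x,y,z,ang,n=None):
    s=manip.observe(); p=s["ee_pos"]; R=s["ee_rot"]; a=np.degrees(np.arctan2(R[1,0],R[0,0]))
    turn=-((ang-a+180)%360-180); d=np.array([x,y,z])-p
    m=n or int(np.ceil(max(abs(turn)/8.,np.linalg.norm(d)/.04)-1e-9)) or 1
    print("now",np.round(p,4),"ang",round(a,1),"clk",round(float(s["clock"]),2),"turn",round(turn,1),"n",m)
    rows=[]
    for i in range(m):
        b=np.radians(a-turn*i/m); X=np.array([np.cos(b),np.sin(b),0]);Y=np.array([np.sin(b),-np.cos(b),0])
        st=d/m; rows.append([round(100*st@X,2),round(100*st@Y,2),round(-100*st[2],2),round(turn/m,2)])
    for i in range(0,m,8): print(rows[i:i+8])
if __name__=="__main__":
    v=[float(q) for q in sys.argv[1:]]; plan(*v[:4],n=int(v[4]) if len(v)>4 else None)
E
python3 plan.py .474 .221 .25 -13.4
```

```text
now [0.2259 0.5827 0.2533] ang 68.8 clk 1.8 turn 82.2 n 11
[[np.float64(-2.25), np.float64(3.29), np.float64(0.03), np.float64(7.47)], [np.float64(-1.8), np.float64(3.56), np.float64(0.03), np.float64(7.47)], [np.float64(-1.33), np.float64(3.76), np.float64(0.03), np.float64(7.47)], [np.float64(-0.83), np.float64(3.9), np.float64(0.03), np.float64(7.47)], [np.float64(-0.31), np.float64(3.98), np.float64(0.03), np.float64(7.47)], [np.float64(0.21), np.float64(3.98), np.float64(0.03), np.float64(7.47)], [np.float64(0.73), np.float64(3.92), np.float64(0.03), np.float64(7.47)], [np.float64(1.23), np.float64(3.79), np.float64(0.03), np.float64(7.47)]]
[[np.float64(1.71), np.float64(3.6), np.float64(0.03), np.float64(7.47)], [np.float64(2.17), np.float64(3.35), np.float64(0.03), np.float64(7.47)], [np.float64(2.58), np.float64(3.04), np.float64(0.03), np.float64(7.47)]]
```

Call:
send_rows:
  series:
    - [[-2.2, 3.3, 0, 7.5], [-1.8, 3.6, 0, 7.5], [-1.3, 3.8, 0, 7.5], [-0.8, 3.9, 0, 7.5], [-0.3, 4, 0, 7.5], [0.2, 4, 0, 7.5], [0.7, 3.9, 0, 7.5], [1.2, 3.8, 0, 7.5]]
  jaw: 40
  squeeze: 60

```text
clock: 2.6
ee_pos: [0.4061, 0.312, 0.2533]
ee_rot: [[0.992, 0.123, 0.002], [0.123, -0.992, 0.003], [0.002, -0.003, -1.0]]
contact_force: [0.1, -0.2, 0.5]
width: 0.0342
```

Call:
send_rows:
  series:
    - [[1.7, 3.6, 0, 7.5], [2.2, 3.3, 0, 7.5], [2.6, 3, 0, 7.5], [0, 0, 0, 0]]

```text
clock: 3.0
ee_pos: [0.4745, 0.2033, 0.2543]
ee_rot: [[0.957, -0.29, 0.005], [-0.29, -0.957, 0.003], [0.004, -0.004, -1.0]]
contact_force: [0.0, -0.1, 0.4]
width: 0.0341
```

```bash
sed -i 's/round(100\*st@X,2),round(100\*st@Y,2),round(-100\*st\[2\],2),round(turn\/m,2)/*[float(round(q,2)) for q in (100*st@X,100*st@Y,-100*st[2],turn\/m)]/' plan.py; python3 plan.py .474 .221 .163 -13.4; python3 - <<'E'
from h import *
print(manip.observe()["width"])
p=manip.snapshot("top"); crop(p,(90,220),(170,290),6,"pics/t3.png")
p=manip.snapshot("scene"); crop(p,(240,370),(90,200),6,"pics/s3.png")
E
```

```text
now [0.4745 0.2033 0.2543] ang -16.9 clk 3.0 turn -3.5 n 3
[[-0.19, -0.56, 3.04, -1.16], [-0.17, -0.56, 3.04, -1.16], [-0.16, -0.57, 3.04, -1.16]]
0.034143426633791815
```

View pics/s3.png

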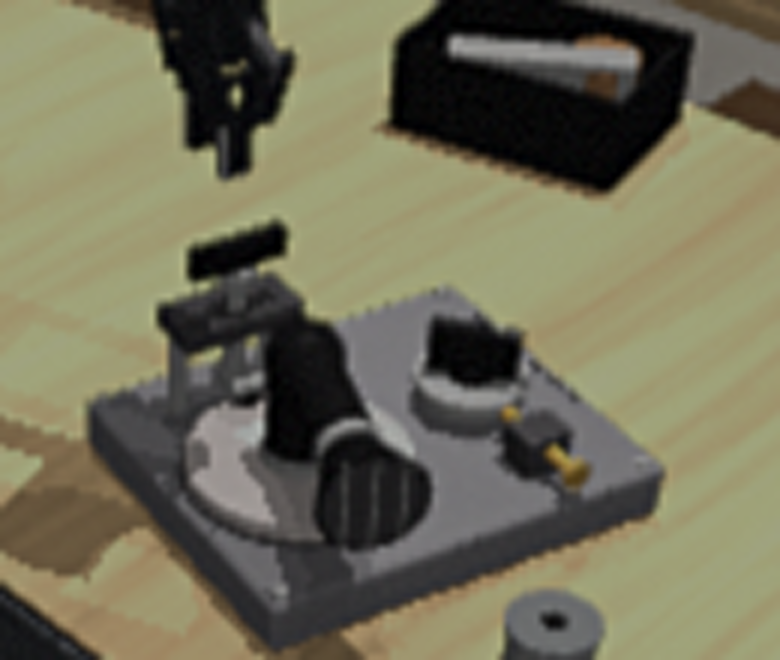

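Call:
send_rows:
  series:
    - [[-0.5, -1.7, 0, -3.5], [0, 0, 0, 0], [0, 0, 2, 0]]

```text
clock: 3.4
ee_pos: [0.4727, 0.2278, 0.2369]
ee_rot: [[0.976, -0.217, 0.008], [-0.217, -0.976, 0.007], [0.007, -0.009, -1.0]]
contact_force: [-0.0, 1.3, -0.7]
width: 0.0343
```

```bash
python3 plan.py .474 .221 .163 -13.4
```

```text
now [0.4727 0.2278 0.2369] ang -12.5 clk 3.4 turn 0.9 n 2
[[0.14, 0.32, 3.7, 0.43], [0.14, 0.31, 3.7, 0.43]]
```

Call:
send_rows:
  series:
    - [[0.1, 0.6, 2, 0.5], [0, 0, 1.6, 0], [0, 0, 1.6, 0], [0, 0, 1.2, 0], [0, 0, 0.6, 0], [0, 0, 0, 0]]

```text
clock: 4.0
ee_pos: [0.4709, 0.2271, 0.1673]
ee_rot: [[0.977, -0.214, 0.013], [-0.214, -0.977, 0.006], [0.011, -0.009, -1.0]]
contact_force: [1.3, -0.4, -1.6]
width: 0.0344
```

```bash
python3 plan.py .474 .221 .163 -13.4; python3 - <<'E'
from h import *
p=manip.snapshot("top"); crop(p,(90,220),(170,290),6,"pics/t4.png")
p=manip.snapshot("scene"); crop(p,(240,370),(90,200),6,"pics/s4.png")
E
```

```text
now [0.4709 0.2271 0.1673] ang -12.4 clk 4.0 turn 1.0 n 1
[[0.43, 0.53, 0.43, 1.04]]
```

View pics/s4.png

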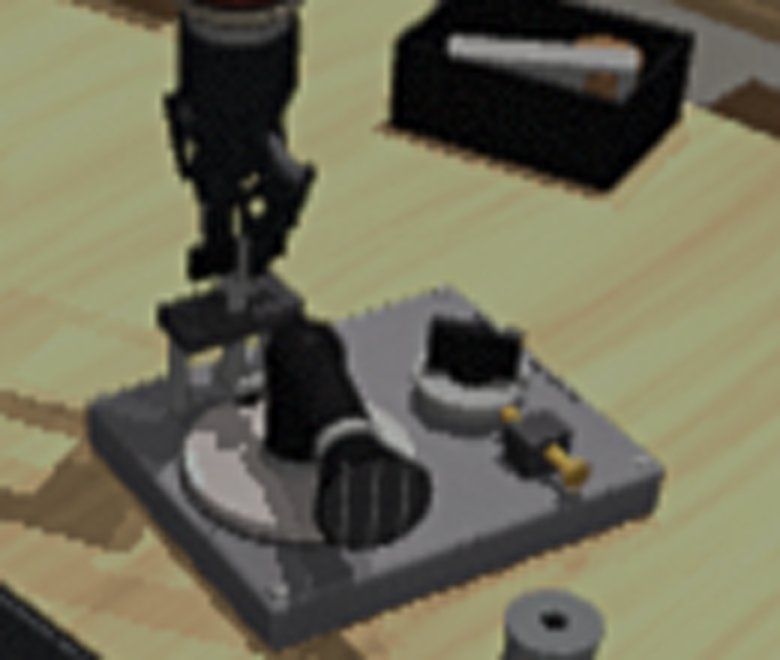

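Call:
send_rows:
  series:
    - [[0.3, 0.5, 0.4, 1], [0, 0, 0, 0], [0, 0, 0, 0]]

```text
clock: 4.4
ee_pos: [0.4718, 0.2218, 0.1626]
ee_rot: [[0.973, -0.232, 0.01], [-0.232, -0.973, 0.007], [0.009, -0.009, -1.0]]
contact_force: [0.2, -0.2, -1.3]
width: 0.0338
```

Call:
send_rows:
  series:
    - [[0, 0, 0, 0], [0, 0, 0, 0], [0, 0, 0, 0], [0, 0, 0, 0], [0, 0, 0, 0]]
  jaw: 0
  squeeze: 80

```text
clock: 4.9
ee_pos: [0.4739, 0.2211, 0.1633]
ee_rot: [[0.972, -0.232, 0.015], [-0.233, -0.973, 0.006], [0.013, -0.01, -1.0]]
contact_force: [1.2, -0.5, 1.5]
width: 0.0212
```

```bash
python3 plan.py .474 .221 .163 -13.4; python3 -c "
from h import *
print(manip.observe())"
```

```text
now [0.4739 0.2211 0.1633] ang -13.5 clk 4.9 turn -0.1 n 1
[[0.02, 0.01, 0.03, -0.05]]
{'clock': 4.9, 'joint_positions': array([ 16.300952  ,   2.80583719, 108.40999962,   0.122511  ,
        67.84608126,  29.7028155 ]), 'qd': array([-0.09132742, -0.06645187,  0.07588112,  0.12256391, -0.00752417,
       -0.08881009]), 'tau': array([ 3.70648038e-01, -3.82374930e+01, -3.55422807e+01,  1.55360880e-01,
        8.92551849e-02, -3.82739614e-03]), 'ee_pos': array([0.4738585 , 0.22111002, 0.16329754]), 'ee_rot': array([[ 0.97248461, -0.23247345,  0.01515863],
       [-0.23259104, -0.97255293,  0.00649627],
       [ 0.01323236, -0.00984329, -0.999864  ]]), 'contact_force': array([ 1.20799014, -0.47590762,  1.54048233]), 'wrist_torque': array([-0.04845822, -0.04667329,  0.02348618]), 'width': 0.02123550243135667}
```

Call:
send_rows:
  series:
    - [[0, 0, 0, 0], [0, 0, 0, 0], [0, 0, 0, 0], [0, 0, 0, 0]]

```text
clock: 5.3
ee_pos: [0.4739, 0.2211, 0.1633]
ee_rot: [[0.972, -0.232, 0.015], [-0.233, -0.973, 0.006], [0.013, -0.01, -1.0]]
contact_force: [1.6, -0.2, 1.1]
width: 0.0216
```

```bash
python3 - <<'E'
from h import *
p=manip.snapshot("scene"); crop(p,(250,330),(95,165),9,"pics/s5.png")
p=manip.snapshot("top"); crop(p,(110,190),(200,270),7,"pics/t5.png")
print(manip.observe()["width"])
E
```

```text
0.02149354343097832
```

View pics/s5.png

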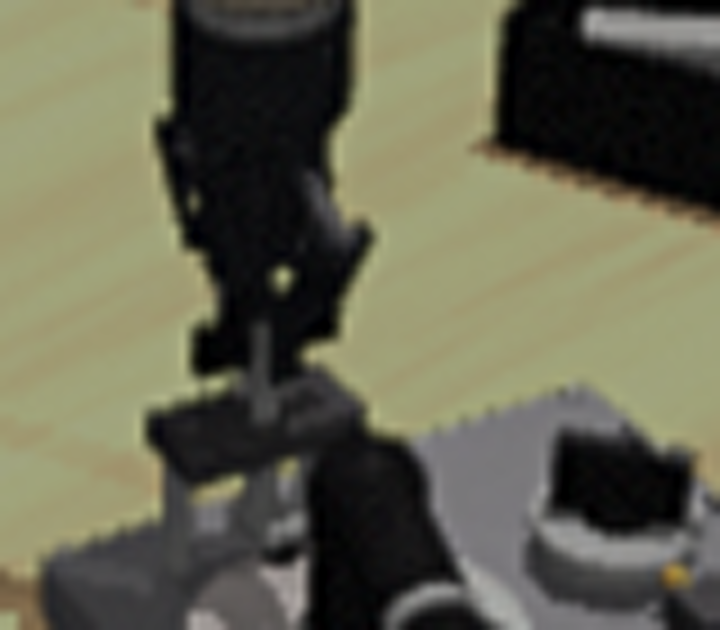

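View pics/t5.png

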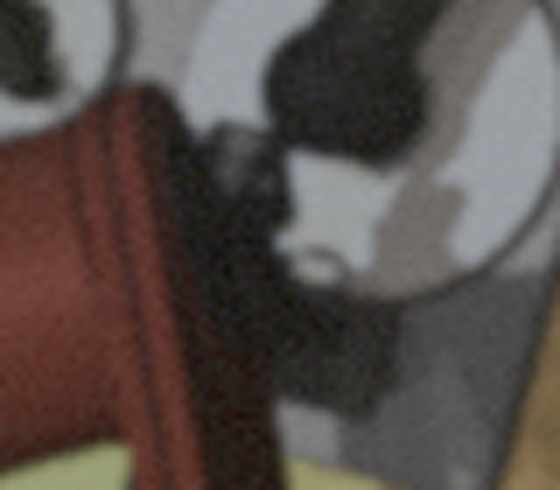

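Call:
send_rows:
  series:
    - [[0, 0, 0, -3], [0, 0, 0, -4], [0, 0, 0, -4], [0, 0, 0, -4]]

```text
clock: 5.8
ee_pos: [0.4749, 0.221, 0.1633]
ee_rot: [[0.999, 0.035, 0.018], [0.035, -0.999, 0.007], [0.018, -0.006, -1.0]]
contact_force: [3.3, -0.3, -0.2]
width: 0.0218
```

```bash
python3 plan.py .474 .221 .163 76.6; python3 - <<'E'
from h import *
s=manip.observe();print(s["width"],s["wrist_torque"],s["contact_force"])
E
```

```text
now [0.4749 0.221  0.1633] ang 2.0 clk 5.8 turn -74.6 n 10
[[-0.01, -0.0, 0.0, -7.46], [-0.01, -0.0, 0.0, -7.46], [-0.01, -0.0, 0.0, -7.46], [-0.01, -0.0, 0.0, -7.46], [-0.01, -0.0, 0.0, -7.46], [-0.01, -0.01, 0.0, -7.46], [-0.01, -0.01, 0.0, -7.46], [-0.01, -0.01, 0.0, -7.46]]
[[-0.0, -0.01, 0.0, -7.46], [-0.0, -0.01, 0.0, -7.46]]
0.021758740561541468 [-0.00150027 -0.13304219 -0.15813243] [ 3.30639989 -0.29018616 -0.22886322]
```

Call:
send_rows:
  series:
    - [[0, 0, 0, -7], [0, 0, 0, -7], [0, 0, 0, -7], [0, 0, 0, -7], [0, 0, 0, -7], [0, 0, 0, -7], [0, 0, 0, 0]]

```text
clock: 6.5
ee_pos: [0.4775, 0.2221, 0.1634]
ee_rot: [[0.699, 0.715, 0.024], [0.715, -0.699, 0.01], [0.024, 0.01, -1.0]]
contact_force: [0.6, -0.7, -0.2]
width: 0.0213
```

```bash
python3 plan.py .474 .221 .163 73; python3 - <<'E'
from h import *
s=manip.observe();print(s["width"],s["wrist_torque"],s["contact_force"])
p=manip.snapshot("scene"); crop(p,(250,330),(95,165),9,"pics/s6.png")
E
```

```text
now [0.4775 0.2221 0.1634] ang 45.6 clk 6.5 turn -27.4 n 4
[[-0.08, -0.04, 0.01, -6.84], [-0.08, -0.05, 0.01, -6.84], [-0.07, -0.06, 0.01, -6.84], [-0.06, -0.07, 0.01, -6.84]]
0.021307028074979945 [-0.25496903  0.08957767  0.09136437] [ 0.56033513 -0.68241918 -0.24086308]
```

View pics/s6.png

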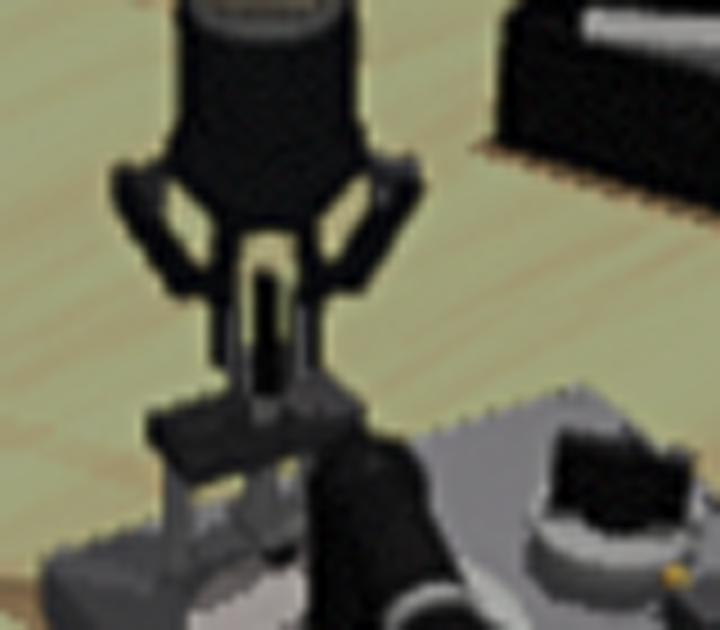

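Call:
send_rows:
  series:
    - [[0, 0, 0, 0], [0, 0, 0, 0], [0, 0, 0, 0]]
  jaw: 0
  squeeze: 110

```text
clock: 6.85
ee_pos: [0.4775, 0.222, 0.1635]
ee_rot: [[0.705, 0.708, 0.024], [0.708, -0.706, 0.01], [0.023, 0.01, -1.0]]
contact_force: [2.4, 0.8, -0.0]
width: 0.02
```

```bash
python3 - <<'E'
from h import *
s=manip.observe();print(s["width"],s["wrist_torque"],s["contact_force"],s["ee_rot"])
p=manip.snapshot("scene"); crop(p,(250,330),(95,165),9,"pics/s7.png")
E
```

```text
0.0200035060851641 [-0.14428948 -0.04203006  0.11080295] [ 2.41017745  0.84784925 -0.02542921] [[ 0.70542515  0.70839087  0.02361654]
 [ 0.70839702 -0.7057496   0.00954805]
 [ 0.02343112  0.00999446 -0.99967549]]
```

View pics/s7.png

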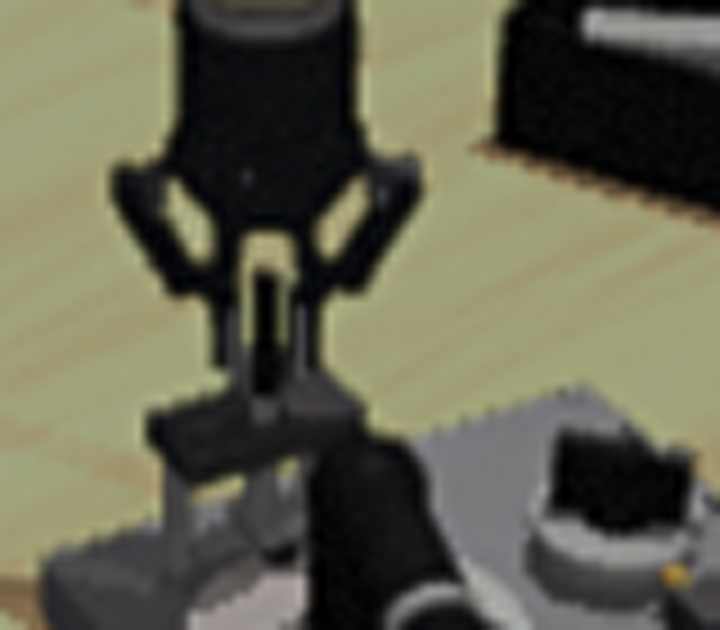

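Call:
send_rows:
  series:
    - [[-0.1, 0, 0, -6], [0, 0, 0, -6], [0, 0, 0, -6], [0, 0, 0, -5], [0, 0, 0, 0]]

```text
clock: 7.4
ee_pos: [0.4784, 0.2233, 0.1636]
ee_rot: [[0.364, 0.931, 0.028], [0.931, -0.364, 0.015], [0.024, 0.021, -0.999]]
contact_force: [0.2, 0.2, 0.6]
width: 0.0199
```

Call:
send_rows:
  series:
    - [[0, 0, 0, 0], [0, 0, 0, 0], [0, 0, 0, 0]]
  jaw: 40

```text
clock: 7.7
ee_pos: [0.4772, 0.2231, 0.1626]
ee_rot: [[0.37, 0.929, 0.025], [0.929, -0.37, 0.014], [0.022, 0.018, -1.0]]
contact_force: [-0.0, 0.2, 0.2]
width: 0.0343
```

```bash
python3 plan.py .474 .221 .25 71; python3 - <<'E'
from h import *
s=manip.observe();print(s["width"],s["wrist_torque"],s["contact_force"])
E
```

```text
now [0.4772 0.2231 0.1626] ang 68.3 clk 7.7 turn -2.7 n 3
[[-0.1, -0.07, -2.91, -0.9], [-0.1, -0.08, -2.91, -0.9], [-0.1, -0.08, -2.91, -0.9]]
0.0342870667049426 [-0.07122549  0.04976794 -0.00739519] [-0.04692649  0.20495159  0.17868863]
```

Call:
send_rows:
  series:
    - [[0, 0, -3, 0], [0, 0, -3, 0], [0, 0, -3, 0], [0, 0, 0, 0]]
  jaw: 85

```text
clock: 8.1
ee_pos: [0.473, 0.2212, 0.2538]
ee_rot: [[0.374, 0.927, 0.02], [0.927, -0.374, 0.013], [0.019, 0.013, -1.0]]
contact_force: [1.0, 1.0, 1.4]
width: 0.0723
```

```bash
python3 plan.py .617 .152 .24 54; python3 - <<'E'
from h import *
s=manip.observe();print(s["width"],s["wrist_torque"],s["contact_force"])
p=manip.snapshot("scene"); crop(p,(250,330),(115,185),9,"pics/s8.png")
E
```

```text
now [0.473  0.2212 0.2538] ang 68.0 clk 8.1 turn 14.0 n 5
[[-0.21, 3.19, 0.28, 2.81], [-0.05, 3.19, 0.28, 2.81], [0.11, 3.19, 0.28, 2.81], [0.26, 3.18, 0.28, 2.81], [0.42, 3.17, 0.28, 2.81]]
0.0723043644021694 [-0.02561753 -0.00405772 -0.05427659] [0.96821214 1.00840591 1.37714817]
```

View pics/s8.png

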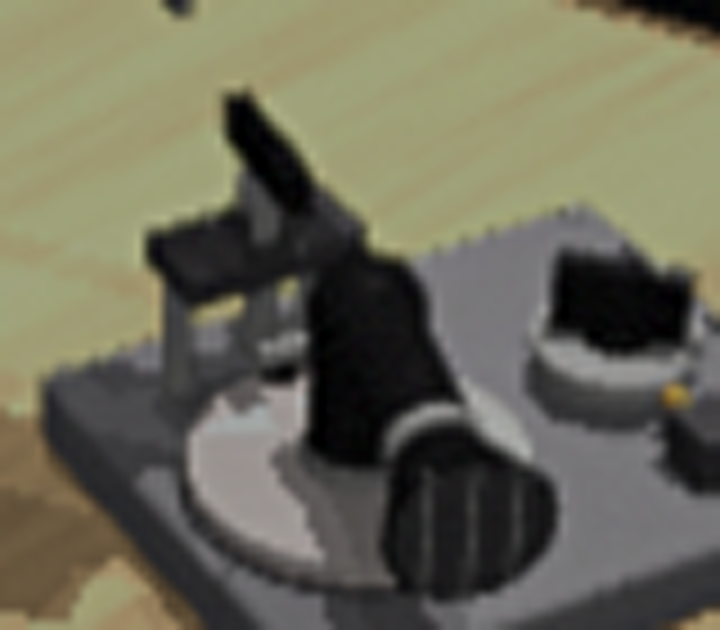

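Call:
send_rows:
  series:
    - [[-0.2, 3.2, 0, 2.8], [0, 3.2, 0, 2.8], [0.1, 3.2, 0.2, 2.8], [0.2, 3.2, 0.4, 2.8], [0.4, 2.6, 0.4, 2.4], [0, 0, 0, 0], [0, 0, 0, 0]]

```text
clock: 8.85
ee_pos: [0.6108, 0.1514, 0.2318]
ee_rot: [[0.591, 0.807, 0.002], [0.807, -0.591, 0.01], [0.009, -0.005, -1.0]]
contact_force: [-0.3, 1.4, 0.1]
width: 0.0727
```

```bash
python3 plan.py .617 .152 .135 54; python3 - <<'E'
from h import *
s=manip.observe();print(s["width"],s["wrist_torque"],s["contact_force"])
p=manip.snapshot("top"); crop(p,(100,220),(140,270),5,"pics/t9.png")
p=manip.snapshot("scene"); crop(p,(240,340),(105,200),7,"pics/s9.png")
E
```

```text
now [0.6108 0.1514 0.2318] ang 53.8 clk 8.85 turn -0.2 n 3
[[0.14, 0.16, 3.23, -0.08], [0.14, 0.16, 3.23, -0.08], [0.14, 0.16, 3.23, -0.08]]
0.07265169978497141 [-0.00967588 -0.02705174  0.00063541] [-0.25590791  1.44473912  0.05376147]
```

View pics/t9.png

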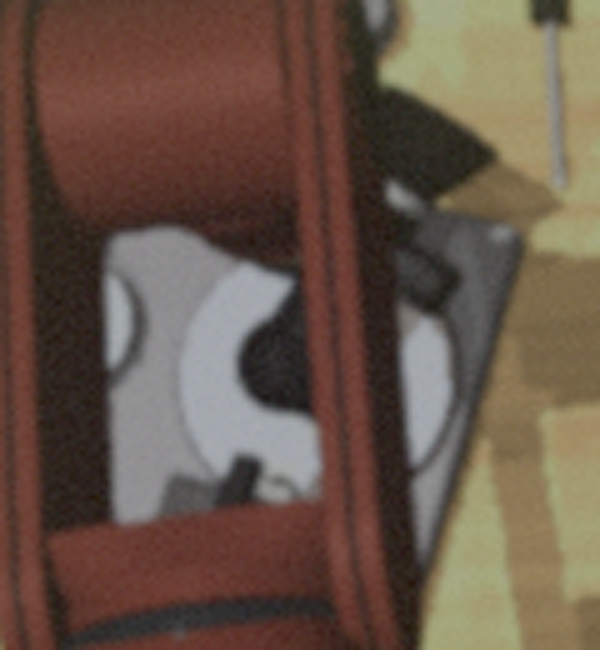

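View pics/s9.png

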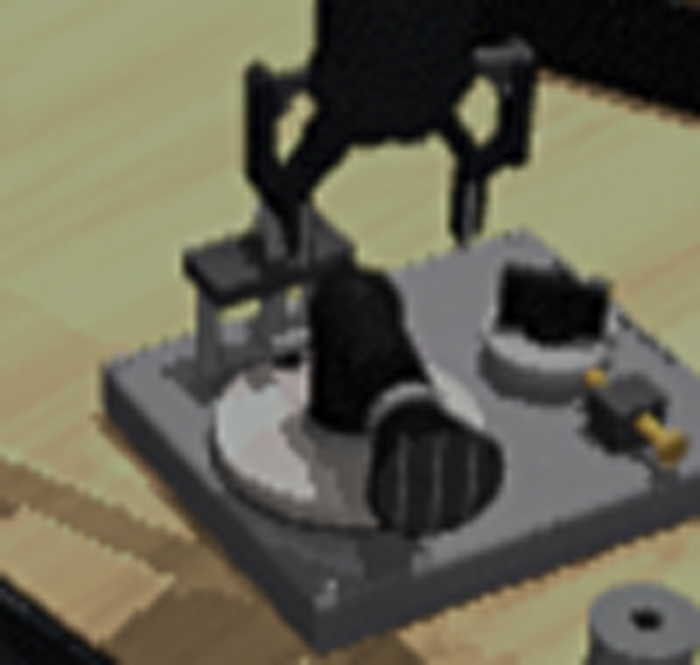

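Call:
send_rows:
  series:
    - [[0.4, 0.4, 2.5, 0], [0, 0, 2.5, 0], [0, 0, 2.2, 0], [0, 0, 1.5, 0], [0, 0, 0.8, 0], [0, 0, 0, 0]]

```text
clock: 9.55
ee_pos: [0.6133, 0.1582, 0.1374]
ee_rot: [[0.585, 0.811, 0.006], [0.811, -0.585, 0.012], [0.013, -0.002, -1.0]]
contact_force: [0.3, 0.1, -0.2]
width: 0.0726
```

```bash
python3 plan.py .617 .152 .135 54; python3 - <<'E'
from h import *
s=manip.observe();print(s["width"],s["wrist_torque"],s["contact_force"])
p=manip.snapshot("scene"); crop(p,(240,340),(105,200),7,"pics/s10.png")
E
```

```text
now [0.6133 0.1582 0.1374] ang 54.2 clk 9.55 turn 0.2 n 1
[[-0.29, 0.66, 0.24, 0.23]]
0.07255474426091728 [-0.00255873 -0.05431383  0.04007719] [ 0.30636076  0.09120885 -0.21345863]
```

View pics/s10.png

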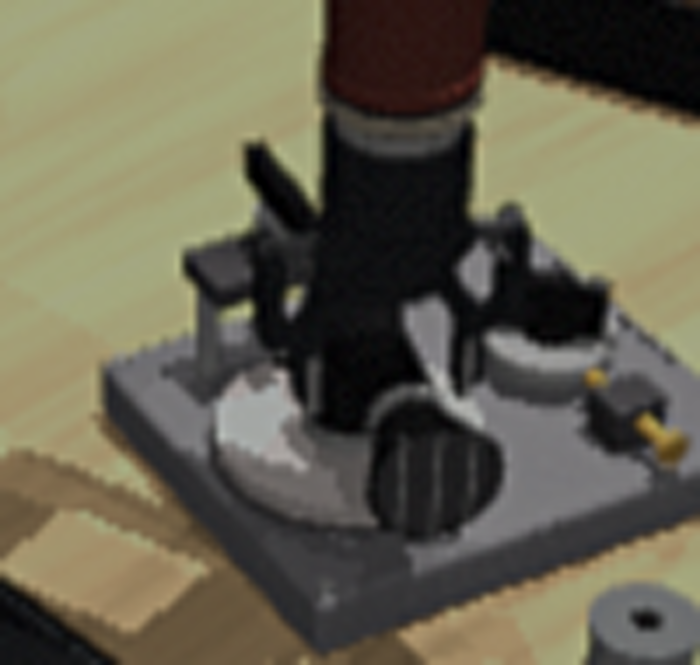

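Straddling the pipe with no contact. Shift slightly outward, then close.

Call:
send_rows:
  series:
    - [[-0.2, 0.7, 0.2, 0], [0, 0, 0, 0], [0, 0, 0, 0]]

```text
clock: 9.9
ee_pos: [0.6207, 0.1523, 0.1395]
ee_rot: [[0.584, 0.811, 0.013], [0.811, -0.584, 0.012], [0.017, 0.003, -1.0]]
contact_force: [-0.3, 0.1, 0.5]
width: 0.0728
```

Call:
send_rows:
  series:
    - [[0, 0, 0, 0], [0, 0, 0, 0], [0, 0, 0, 0], [0, 0, 0, 0], [0, 0, 0, 0], [0, 0, 0, 0], [0, 0, 0, 0], [0, 0, 0, 0]]
  jaw: 0
  squeeze: 40

```text
clock: 10.7
ee_pos: [0.6221, 0.1524, 0.1415]
ee_rot: [[0.585, 0.811, 0.016], [0.811, -0.585, 0.013], [0.02, 0.006, -1.0]]
contact_force: [0.7, 0.1, 0.4]
width: 0.0385
```

```bash
cat > arc.py <<'E'
# rows to swing the nozzle about swivel from measured pose, total deg (clockwise +), n rows
import sys
from h import *
c=np.array([.5564,.1957]); tot=float(sys.argv[1]); n=int(sys.argv[2])
s=manip.observe(); R=s["ee_rot"]; a=np.degrees(np.arctan2(R[1,0],R[0,0])); d=s["ee_pos"][:2]-c
print("pos",np.round(s["ee_pos"],4),"ang",round(a,1),"bearing",round(float(np.degrees(np.arctan2(d[1],d[0]))),1),"r",round(float(np.hypot(*d)),4),"w",s["width"],"F",np.round(s["contact_force"],1),"T",np.round(s["wrist_torque"],2), s["clock"])
dl=np.radians(tot/n); co,si=np.cos(-dl),np.sin(-dl)
d2=np.array([co*d[0]-si*d[1],si*d[0]+co*d[1]])-d
b=np.radians(a); print("row", np.round(100*d2@[np.cos(b),np.sin(b)],2),np.round(100*d2@[np.sin(b),-np.cos(b)],2),0,np.degrees(dl))
E
python3 arc.py 54 9
```

```text
pos [0.6221 0.1524 0.1415] ang 54.2 bearing -33.4 r 0.0787 w 0.03854877230399549 F [0.7 0.1 0.4] T [ 0.01 -0.06  0.  ] 10.7
row -0.82 -0.01 0 6.000000000000001
```

Call:
send_rows:
  series:
    - [[-0.8, 0, 0.2, 6], [-0.8, 0, 0.2, 6], [-0.8, 0, 0, 6], [0, 0, 0, 0]]

```text
clock: 11.1
ee_pos: [0.6037, 0.1341, 0.1415]
ee_rot: [[0.81, 0.586, 0.012], [0.586, -0.81, 0.01], [0.016, -0.002, -1.0]]
contact_force: [0.7, 0.0, -2.6]
width: 0.0384
```

```bash
python3 arc.py 36 6
```

```text
pos [0.6037 0.1341 0.1415] ang 35.9 bearing -52.5 r 0.0777 w 0.03843257772183604 F [ 0.7  0.  -2.6] T [ 0.1  -0.52 -0.19] 11.1
row -0.81 -0.02 0 6.000000000000001
```

Call:
send_rows:
  series:
    - [[-0.8, 0, 0.1, 6], [-0.8, 0, 0.1, 6], [-0.8, 0, 0, 6], [-0.8, 0, 0, 6], [-0.8, 0, 0, 6], [-0.6, 0, 0, 4.5], [0, 0, 0, 0]]

```text
clock: 11.8
ee_pos: [0.5581, 0.1188, 0.1413]
ee_rot: [[1.0, 0.023, 0.007], [0.023, -1.0, 0.01], [0.007, -0.009, -1.0]]
contact_force: [0.2, -1.0, -1.6]
width: 0.0388
```

```bash
python3 arc.py 3 1; python3 - <<'E'
from h import *
p=manip.snapshot("top"); cv2.imwrite("pics/t11.png",cv2.resize(p["pixels"],(768,576)))
p=manip.snapshot("scene"); cv2.imwrite("pics/s11.png",cv2.resize(p["pixels"],(768,576)))
E
```

```text
pos [0.5581 0.1188 0.1413] ang 1.3 bearing -88.7 r 0.0769 w 0.03876369138306843 F [ 0.2 -1.  -1.6] T [-0.29 -0.29 -0.1 ] 11.8
row -0.4 -0.01 0 3.0000000000000004
```

View pics/t11.png

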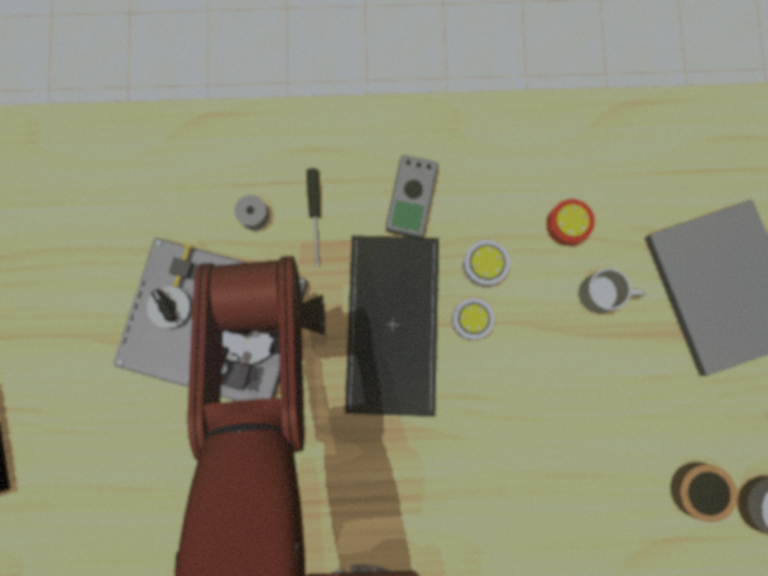

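View pics/s11.png

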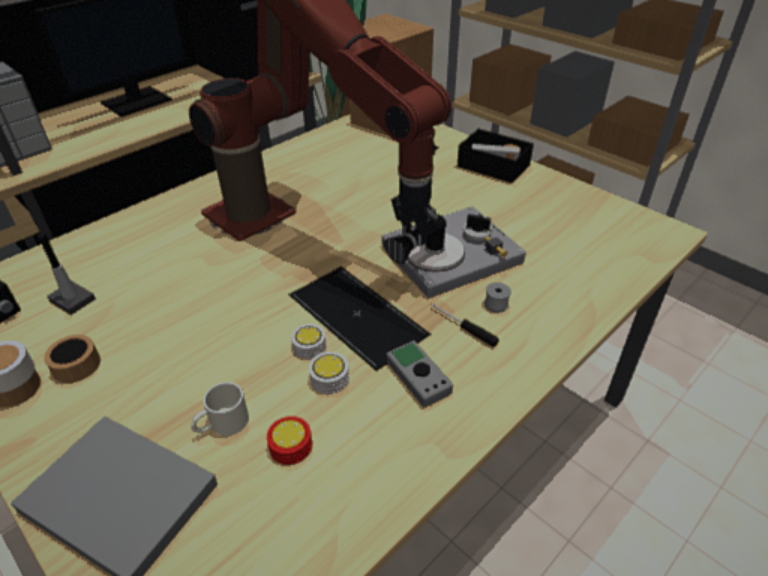

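```bash
python3 - <<'E'
from h import *
P=[(.6221,.1524,54.2),(.6037,.1341,35.9),(.5581,.1188,1.3)]
A=[];b=[]
for x,y,a in P:
    a=np.radians(a);c,s=np.cos(a),np.sin(a)
    A+= [[1,0,c,s],[0,1,s,-c]]; b+=[x,y]
r=np.linalg.lstsq(np.array(A),np.array(b),rcond=None); print(r[0],np.array(A)@r[0]-b)
pt=manip.snapshot("top"); ps=manip.snapshot("scene")
for p,n in((pt,"t"),(ps,"s")):
    for t in("mat","nozzle_mouth","nozzle_pipe"):
        for d in manip.landmark_of(t,p)[:2]: print(n,t,d["p"],d["position"],at(p,d["position"],Z[t]))
# cross detail
crop(pt,(245,280),(200,232),16,"pics/cross.png"); crop(ps,(215,260),(195,228),14,"pics/cross_s.png")
E
```

```text
[ 5.56313597e-01  1.99882133e-01 -9.00792890e-05  8.11020483e-02] [-6.01584657e-05 -3.21926652e-05  9.66282966e-05  3.32767339e-05
 -3.64698309e-05 -1.08406867e-06]
t mat 0.83 [259.4, 214.9] [ 0.54936673 -0.06584734  0.        ]
t mat 0.38 [106.8, 205.6] [0.58864094 0.36879264 0.        ]
t nozzle_pipe 0.79 [186.0, 211.7] [0.55299615 0.12430896 0.13      ]
s mat 0.81 [236.4, 206.3] [ 0.53734071 -0.06729394  0.        ]
s mat 0.45 [203.5, 232.3] [ 0.55246099 -0.23340146  0.        ]
s nozzle_mouth 0.76 [262.1, 166.5] [0.55680874 0.04665507 0.13      ]
s nozzle_pipe 0.92 [276.5, 158.1] [0.55909333 0.11924817 0.13      ]
```

View pics/cross.png

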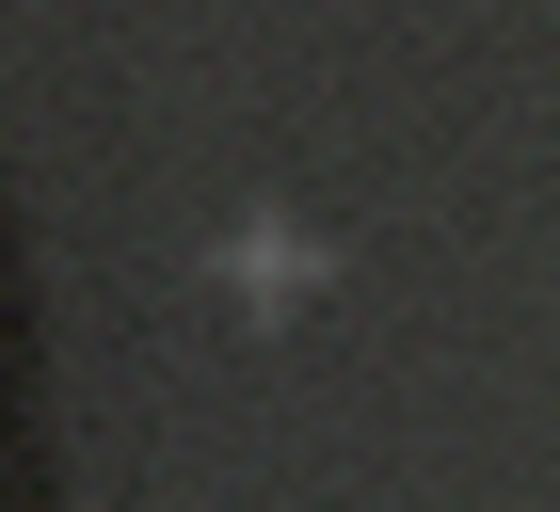

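View pics/cross_s.png

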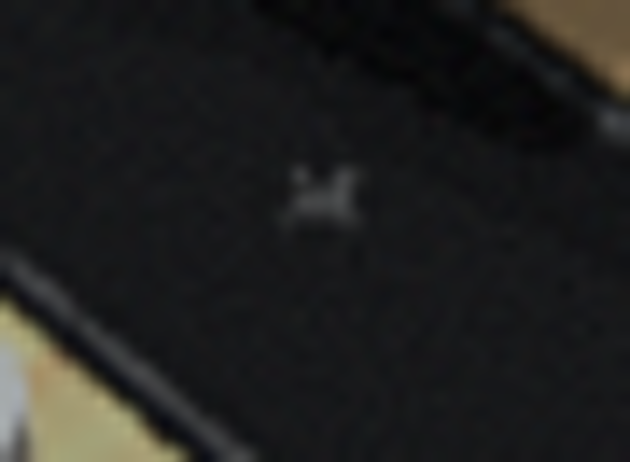

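```bash
python3 - <<'E'
from h import *
pt=manip.snapshot("top"); ps=manip.snapshot("scene")
for p,u in((pt,(261.3,215.7)),(ps,(237.5,208.6))):
    m=at(p,u,0)[:2]; d=m-[.5563,.1999]; print(m,np.degrees(np.arctan2(d[1],d[0])))
E
```

```text
[ 0.54693156 -0.07117988] -91.97933710886893
[ 0.54913339 -0.07277001] -91.50556356305249
```

Call:
send_rows:
  series:
    - [[-0.4, 0, 0, 3], [0, 0, 0, 0], [0, 0, 0, 0]]

```text
clock: 12.7
ee_pos: [0.5541, 0.1188, 0.1412]
ee_rot: [[1.0, -0.03, 0.006], [-0.03, -0.999, 0.01], [0.006, -0.01, -1.0]]
contact_force: [-2.9, 0.4, 1.6]
width: 0.0391
```

```bash
python3 arc.py 1 1
```

```text
pos [0.5541 0.1188 0.1412] ang -1.7 bearing -91.7 r 0.077 w 0.03909800441353579 F [-2.9  0.4  1.6] T [-0.22  0.06  0.16] 12.7
row -0.13 -0.0 0 1.0
```

Call:
send_rows:
  series:
    - [[0, 0, 0, 0], [0, 0, 0, 0], [0, 0, 0, 0], [0, 0, 0, 0], [0, 0, 0, 0], [0, 0, -2, 0], [0, 0, -3, 0], [0, 0, -3, 0]]
  jaw: 85

```text
clock: 13.5
ee_pos: [0.5522, 0.1177, 0.2181]
ee_rot: [[1.0, -0.031, -0.001], [-0.031, -0.999, 0.011], [-0.001, -0.011, -1.0]]
contact_force: [-0.3, 0.4, -1.2]
width: 0.0727
```

```bash
python3 plan.py .477 .223 .25 69
```

```text
now [0.5522 0.1177 0.2181] ang -1.8 clk 13.5 turn -70.8 n 9
[[-0.87, -1.14, -0.35, -7.87], [-0.71, -1.25, -0.35, -7.87], [-0.53, -1.34, -0.35, -7.87], [-0.34, -1.4, -0.35, -7.87], [-0.15, -1.43, -0.35, -7.87], [0.05, -1.44, -0.35, -7.87], [0.25, -1.42, -0.35, -7.87], [0.44, -1.37, -0.35, -7.87]]
[[0.62, -1.3, -0.35, -7.87]]
```

Call:
send_rows:
  series:
    - [[-0.9, -1.1, -1.5, -7.9], [-0.7, -1.2, -1, -7.9], [-0.5, -1.3, -0.5, -7.9], [-0.3, -1.4, 0, -7.9], [-0.1, -1.4, 0, -7.9], [0, -1.4, 0, -7.9], [0.2, -1.4, 0, -7.9], [0.4, -1.4, 0, -7.9]]
  jaw: 40

```text
clock: 14.3
ee_pos: [0.4865, 0.2095, 0.2578]
ee_rot: [[0.444, 0.896, 0.014], [0.896, -0.444, 0.013], [0.018, 0.007, -1.0]]
contact_force: [0.5, 0.1, 0.1]
width: 0.0339
```

Call:
send_rows:
  series:
    - [[0.6, -1.3, 0, -7], [0, 0, 0, 0], [0, 0, 0, 0]]

```text
clock: 14.6
ee_pos: [0.4765, 0.2221, 0.2582]
ee_rot: [[0.325, 0.946, 0.015], [0.946, -0.325, 0.013], [0.017, 0.01, -1.0]]
contact_force: [0.2, -0.3, -0.0]
width: 0.0341
```

```bash
python3 plan.py .477 .223 .163 69; python3 - <<'E'
from h import *
pt=manip.snapshot("top"); ps=manip.snapshot("scene")
for p,n in((pt,"t"),(ps,"s")):
    for t in("nozzle_mouth","nozzle_pipe","clamp_grip"):
        for d in manip.landmark_of(t,p)[:1]: print(n,t,d["p"],d["position"],at(p,d["position"],Z[t]))
crop(pt,(80,220),(150,270),5,"pics/t12.png"); crop(ps,(240,345),(100,190),7,"pics/s12.png")
E
```

```text
now [0.4765 0.2221 0.2582] ang 71.0 clk 14.6 turn 2.0 n 3
[[0.03, 0.01, 3.17, 0.67], [0.03, 0.01, 3.17, 0.67], [0.03, 0.01, 3.17, 0.67]]
t nozzle_mouth 0.64 [215.7, 213.1] [0.54716104 0.04800799 0.13      ]
t nozzle_pipe 0.57 [184.6, 211.4] [0.55387469 0.12790224 0.13      ]
t clamp_grip 0.59 [141.6, 243.5] [0.4743242  0.23108675 0.16      ]
s nozzle_mouth 0.85 [262.9, 165.1] [0.55309674 0.05451192 0.13      ]
s nozzle_pipe 0.69 [274.5, 156.7] [0.54795347 0.12049932 0.13      ]
```

View pics/t12.png

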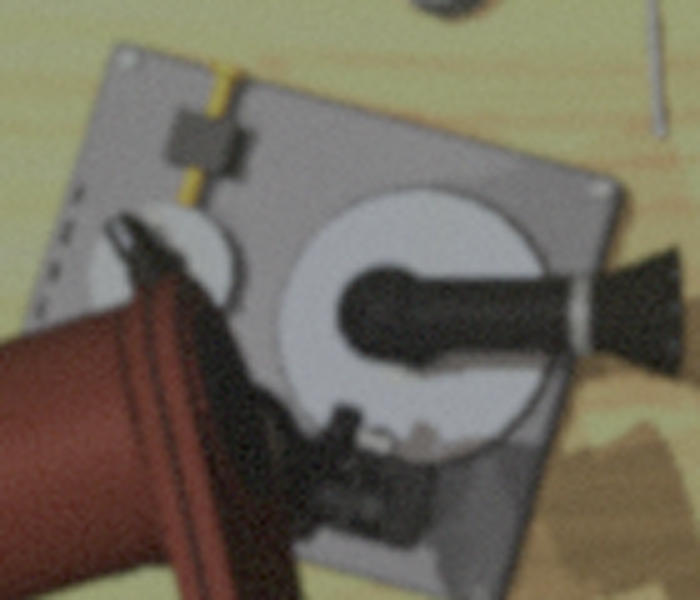

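View pics/s12.png

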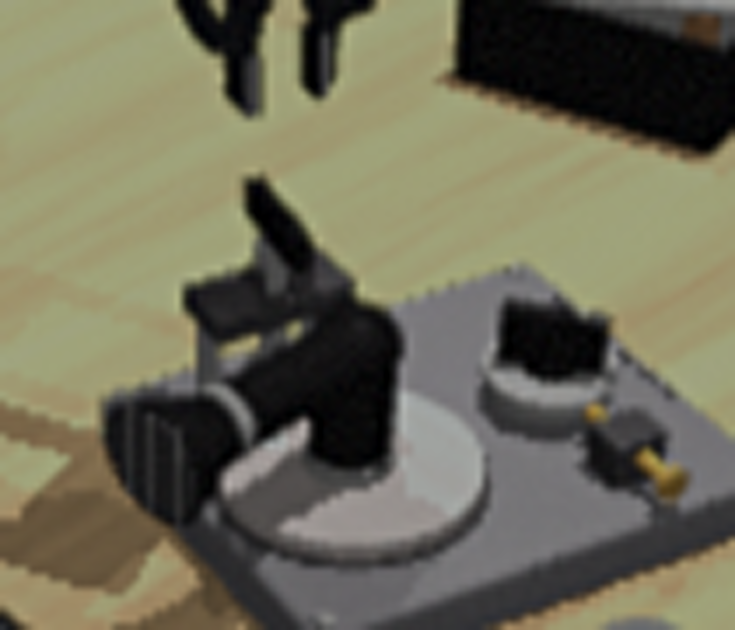

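Call:
send_rows:
  series:
    - [[0, 0.1, 2.5, 2.5], [0, 0, 2.5, 0], [0, 0, 2, 0], [0, 0, 1.5, 0], [0, 0, 0.9, 0], [0, 0, 0, 0], [0, 0, 0, 0]]

```text
clock: 15.7
ee_pos: [0.4811, 0.2222, 0.1625]
ee_rot: [[0.37, 0.929, 0.018], [0.929, -0.371, 0.014], [0.02, 0.011, -1.0]]
contact_force: [-0.3, 0.5, -0.2]
width: 0.0338
```

```bash
python3 plan.py .477 .223 .163 69; python3 - <<'E'
from h import *
ps=manip.snapshot("scene")
crop(ps,(240,345),(100,190),7,"pics/s13.png")
E
```

```text
now [0.4811 0.2222 0.1625] ang 68.3 clk 15.7 turn -0.7 n 1
[[-0.07, -0.41, -0.05, -0.74]]
```

View pics/s13.png

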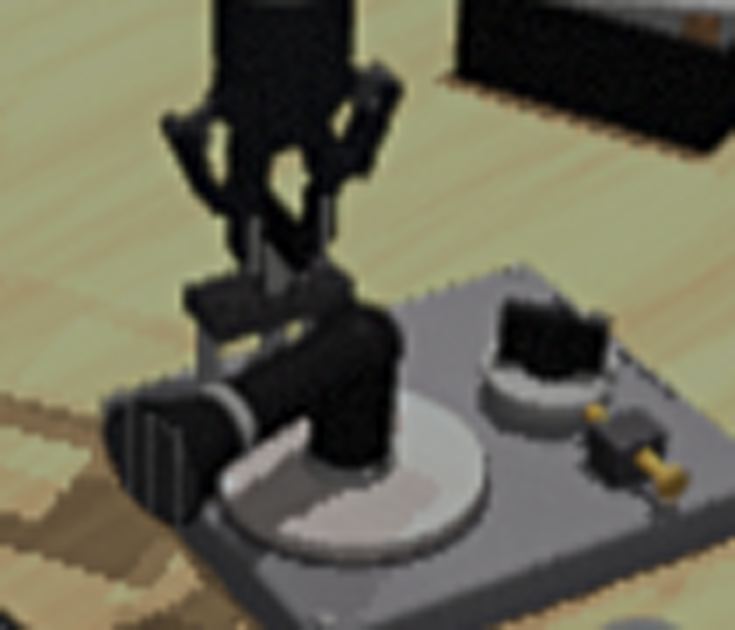

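Call:
send_rows:
  series:
    - [[0, -0.4, 0, 0], [0, 0, 0, 0], [0, 0, 0, 0], [0, 0, 0, 0], [0, 0, 0, 0], [0, 0, 0, 0], [0, 0, 0, 0]]
  jaw: 0
  squeeze: 110

```text
clock: 16.45
ee_pos: [0.4793, 0.223, 0.1642]
ee_rot: [[0.37, 0.929, 0.024], [0.929, -0.371, 0.013], [0.021, 0.017, -1.0]]
contact_force: [2.1, -0.4, -6.6]
width: 0.0194
```

Call:
send_rows:
  series:
    - [[0, 0, 0, 6], [0, 0, 0, 7], [0, 0, 0, 7], [0, 0, 0, 7], [0, 0, 0, 7], [0, 0, 0, 7], [0, 0, 0, 7], [0, 0, 0, 0]]

```text
clock: 17.25
ee_pos: [0.4764, 0.2203, 0.1641]
ee_rot: [[0.948, 0.317, 0.016], [0.317, -0.948, 0.006], [0.017, -0.001, -1.0]]
contact_force: [3.3, -0.2, -5.5]
width: 0.0202
```

```bash
cat > st.py <<'E'
from h import *
s=manip.observe();R=s["ee_rot"];print("pos",np.round(s["ee_pos"],4),"ang",round(float(np.degrees(np.arctan2(R[1,0],R[0,0]))),1),"w",round(float(s["width"]),4),"F",np.round(s["contact_force"],1),"T",np.round(s["wrist_torque"],2),"q6",s["joint_positions"][5],s["clock"])
E
python3 st.py
```

```text
pos [0.4764 0.2203 0.1641] ang 18.5 w 0.0202 F [ 3.3 -0.2 -5.5] T [-0.12 -0.5  -0.16] q6 -2.3725825004148526 17.25
```

Call:
send_rows:
  series:
    - [[0, 0, 0, 6], [0, 0, 0, 6], [0, 0, 0, 6], [0, 0, 0, 5], [0, 0, 0, 0]]

```text
clock: 17.75
ee_pos: [0.4745, 0.2201, 0.1641]
ee_rot: [[0.997, -0.075, 0.012], [-0.075, -0.997, 0.005], [0.012, -0.006, -1.0]]
contact_force: [1.7, -1.3, -5.1]
width: 0.0198
```

```bash
python3 st.py; python3 -c "
from h import *
ps=manip.snapshot('scene')
crop(ps,(240,345),(100,190),7,'pics/s14.png')"
```

```text
pos [0.4745 0.2201 0.1641] ang -4.3 w 0.0198 F [ 1.7 -1.3 -5.1] T [-0.26 -0.44 -0.08] q6 20.447222200155984 17.75
```

View pics/s14.png

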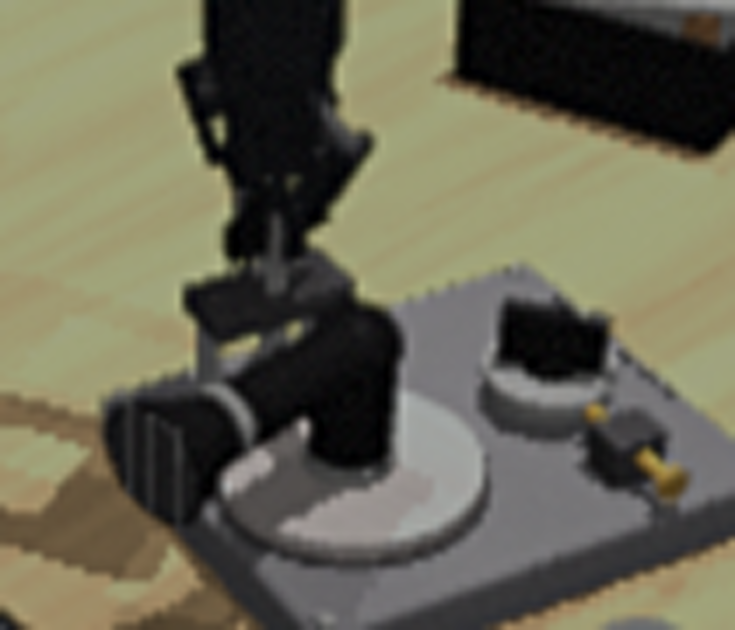

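Moving well; now small steps to the stop.

Call:
send_rows:
  series:
    - [[0, 0, 0, 4], [0, 0, 0, 4], [0, 0, 0, 0]]

```text
clock: 18.1
ee_pos: [0.474, 0.2202, 0.1641]
ee_rot: [[0.979, -0.202, 0.011], [-0.202, -0.979, 0.005], [0.009, -0.007, -1.0]]
contact_force: [0.9, -1.2, -3.1]
width: 0.0197
```

```bash
python3 st.py
```

```text
pos [0.474  0.2202 0.1641] ang -11.7 w 0.0197 F [ 0.9 -1.2 -3.1] T [-0.23 -0.41 -0.15] q6 27.843315095806823 18.1
```

Call:
send_rows:
  series:
    - [[0, 0, 0, 3], [0, 0, 0, 3], [0, 0, 0, 0]]

```text
clock: 18.4
ee_pos: [0.4735, 0.2203, 0.1641]
ee_rot: [[0.956, -0.292, 0.01], [-0.292, -0.956, 0.005], [0.008, -0.007, -1.0]]
contact_force: [0.9, -1.0, -3.3]
width: 0.0203
```

```bash
python3 st.py
```

```text
pos [0.4735 0.2203 0.1641] ang -17.0 w 0.0203 F [ 0.9 -1.  -3.3] T [-0.33 -0.3   0.31] q6 33.16695393857761 18.4
```

Call:
send_rows:
  series:
    - [[0, 0, 0, 3], [0, 0, 0, 3], [0, 0, 0, 0]]

```text
clock: 18.7
ee_pos: [0.4732, 0.2205, 0.1641]
ee_rot: [[0.928, -0.373, 0.01], [-0.373, -0.928, 0.003], [0.008, -0.006, -1.0]]
contact_force: [0.7, -0.6, -4.2]
width: 0.0195
```

```bash
python3 st.py
```

```text
pos [0.4732 0.2205 0.1641] ang -21.9 w 0.0195 F [ 0.7 -0.6 -4.2] T [-0.37 -0.26  1.57] q6 38.2368624659739 18.7
```

Call:
send_rows:
  series:
    - [[0, 0, 0, 1], [0, 0, 0, 0]]

```text
clock: 18.9
ee_pos: [0.4732, 0.2205, 0.1641]
ee_rot: [[0.924, -0.381, 0.01], [-0.382, -0.924, 0.002], [0.009, -0.006, -1.0]]
contact_force: [0.1, -1.8, -3.4]
width: 0.0195
```

Call:
send_rows:
  series:
    - [[0, 0, 0, 0], [0, 0, 0, 0], [0, 0, 0, 0], [0, 0, -3, 0], [0, 0, -3, 0], [0, 0, -3, 0], [0, 0, 0, 0]]
  jaw: 40

```text
clock: 19.6
ee_pos: [0.473, 0.2212, 0.2591]
ee_rot: [[0.921, -0.389, 0.011], [-0.389, -0.921, 0.008], [0.006, -0.012, -1.0]]
contact_force: [0.4, -0.4, 0.6]
width: 0.0344
```

```bash
python3 st.py; python3 - <<'E'
from h import *
ps=manip.snapshot("scene");pt=manip.snapshot("top")
crop(ps,(240,345),(100,190),7,"pics/s15.png");crop(pt,(80,220),(150,270),5,"pics/t15.png")
E
```

```text
pos [0.473  0.2212 0.2591] ang -22.9 w 0.0344 F [ 0.4 -0.4  0.6] T [ 0.   -0.01  0.02] q6 39.04811724875546 19.6
```

View pics/s15.png

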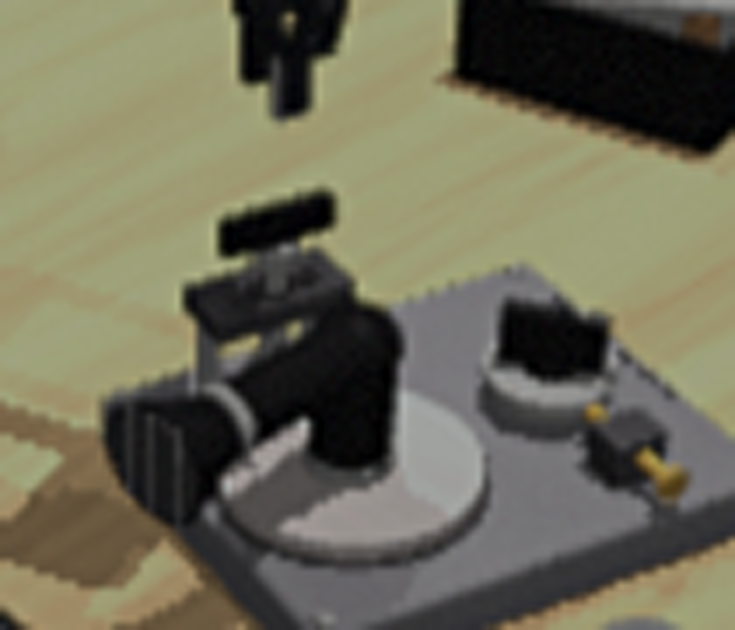

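View pics/t15.png

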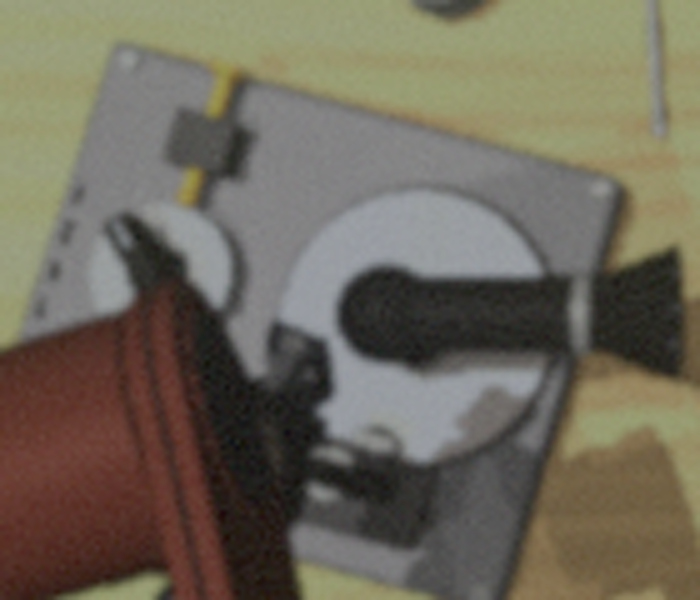

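```bash
python3 plan.py .586 .338 .22 126.6 20
```

```text
now [0.471  0.2206 0.2547] ang -22.9 clk 19.7 turn -149.5 n 20
[[0.3, -0.76, 0.17, -7.47], [0.4, -0.72, 0.17, -7.47], [0.49, -0.66, 0.17, -7.47], [0.57, -0.59, 0.17, -7.47], [0.64, -0.51, 0.17, -7.47], [0.7, -0.42, 0.17, -7.47], [0.75, -0.33, 0.17, -7.47], [0.79, -0.23, 0.17, -7.47]]
[[0.81, -0.12, 0.17, -7.47], [0.82, -0.02, 0.17, -7.47], [0.82, 0.09, 0.17, -7.47], [0.8, 0.2, 0.17, -7.47], [0.77, 0.3, 0.17, -7.47], [0.72, 0.39, 0.17, -7.47], [0.66, 0.48, 0.17, -7.47], [0.59, 0.57, 0.17, -7.47]]
[[0.52, 0.64, 0.17, -7.47], [0.43, 0.7, 0.17, -7.47], [0.33, 0.75, 0.17, -7.47], [0.23, 0.79, 0.17, -7.47]]
```

Call:
send_rows:
  series:
    - [[0.3, -0.8, 0, -7.5], [0.4, -0.7, 0, -7.5], [0.5, -0.7, 0, -7.5], [0.6, -0.6, 0, -7.5], [0.6, -0.5, 0, -7.5], [0.7, -0.4, 0, -7.5], [0.7, -0.3, 0, -7.5], [0.8, -0.2, 0, -7.5]]

```text
clock: 20.5
ee_pos: [0.5113, 0.2672, 0.2406]
ee_rot: [[0.775, 0.632, -0.016], [0.632, -0.775, 0.002], [-0.011, -0.012, -1.0]]
contact_force: [0.3, -0.4, -0.0]
width: 0.0341
```

Call:
send_rows:
  series:
    - [[0.8, -0.1, 0, -7.5], [0.8, 0, 0, -7.5], [0.8, 0.1, 0, -7.5], [0.8, 0.2, 0, -7.5], [0.8, 0.3, 0, -7.5], [0.7, 0.4, 0, -7.5], [0.7, 0.5, 0, -7.5], [0, 0, 0, 0]]

```text
clock: 21.3
ee_pos: [0.5444, 0.31, 0.222]
ee_rot: [[-0.067, 0.997, -0.041], [0.998, 0.067, -0.004], [-0.002, -0.041, -0.999]]
contact_force: [0.2, -0.9, -0.0]
width: 0.0343
```

```bash
python3 plan.py .586 .338 .2 126.6;  python3 - <<'E'
from h import *
ps=manip.snapshot("scene");pt=manip.snapshot("top")
crop(ps,(300,350),(125,175),12,"pics/s16.png");crop(pt,(80,140),(150,230),9,"pics/t16.png")
E
```

```text
now [0.5444 0.31   0.222 ] ang 93.8 clk 21.3 turn -32.8 n 5
[[0.5, 0.87, 0.44, -6.55], [0.4, 0.92, 0.44, -6.55], [0.29, 0.96, 0.44, -6.55], [0.18, 0.99, 0.44, -6.55], [0.07, 1.0, 0.44, -6.55]]
```

View pics/s16.png

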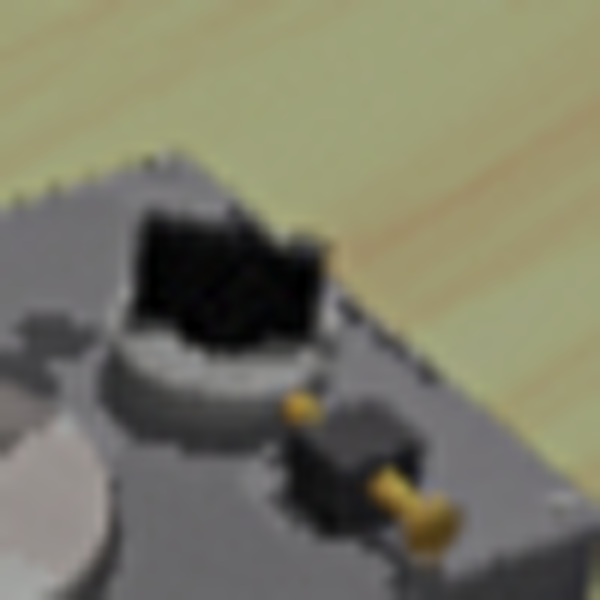

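View pics/t16.png

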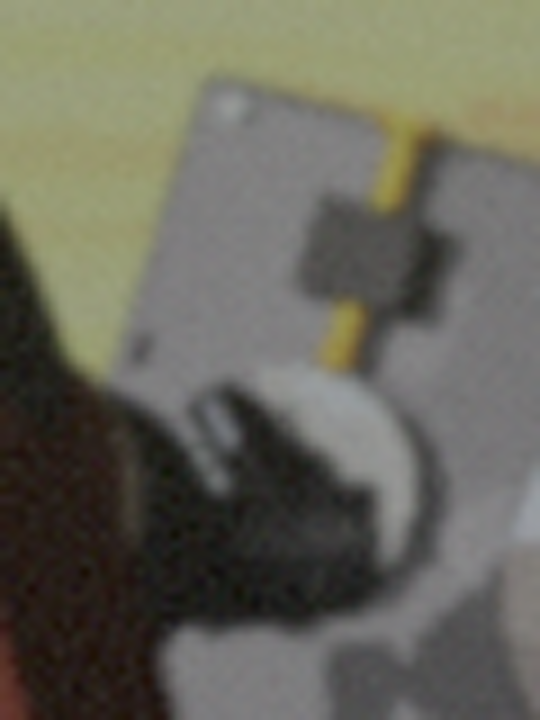

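```bash
python3 - <<'E'
from h import *
ps=manip.snapshot("scene");pt=manip.snapshot("top")
a=at(ps,(300+322/12-.5,125+240/12-.5),.102);b=at(ps,(300+148/12-.5,125+212/12-.5),.102);d=a-b
print(a,b,np.linalg.norm(d),np.degrees(np.arctan2(d[1],d[0])))
# white line in top
a=at(pt,(80+205/9-.5,150+390/9-.5),.102);b=at(pt,(80+240/9-.5,150+450/9-.5),.102);d=a-b
print(a,b,np.linalg.norm(d),np.degrees(np.arctan2(d[1],d[0])))
E
```

```text
[0.6120799  0.35044282 0.102     ] [0.56100651 0.32364354 0.102     ] 0.05767748645503007 27.686937943551985
[0.612018   0.34942775 0.102     ] [0.593953   0.33888267 0.102     ] 0.020917518308730593 30.27339220156592
```

Call:
send_rows:
  series:
    - [[0.5, 0.8, 0, -6], [0.4, 0.9, 0, -6], [0.3, 0.9, 0, -6], [0.2, 1, 0, -6], [0.1, 1, 0, -1], [0, 0, 0, 0], [0, 0, 0, 0]]

```text
clock: 22.2
ee_pos: [0.5853, 0.3358, 0.2222]
ee_rot: [[-0.477, 0.878, -0.039], [0.879, 0.477, -0.004], [0.015, -0.037, -0.999]]
contact_force: [-0.3, 0.2, -0.1]
width: 0.0344
```

```bash
python3 plan.py .586 .337 .093 119;  python3 - <<'E'
from h import *
ps=manip.snapshot("scene")
crop(ps,(290,360),(95,175),8,"pics/s17.png")
E
```

```text
now [0.5853 0.3358 0.2222] ang 118.5 clk 22.2 turn -0.5 n 4
[[0.02, 0.03, 3.23, -0.12], [0.02, 0.03, 3.23, -0.12], [0.02, 0.03, 3.23, -0.12], [0.02, 0.03, 3.23, -0.12]]
```

View pics/s17.png

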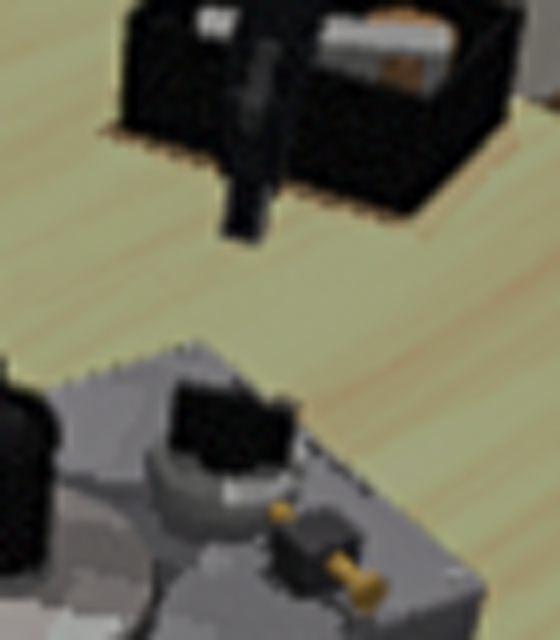

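Call:
send_rows:
  series:
    - [[-0.1, 0.3, 3, 0], [0, 0.2, 3, 0], [0, 0, 2.5, 0], [0, 0, 2, 0], [0, 0, 1.2, 0], [0, 0, 0.6, 0], [0, 0, 0, 0]]

```text
clock: 22.95
ee_pos: [0.5853, 0.3363, 0.0983]
ee_rot: [[-0.468, 0.883, -0.035], [0.883, 0.469, -0.003], [0.014, -0.032, -0.999]]
contact_force: [-0.3, -0.6, 0.3]
width: 0.034
```

```bash
python3 st.py; python3 plan.py .586 .337 .093 119;  python3 - <<'E'
from h import *
ps=manip.snapshot("scene")
crop(ps,(290,360),(95,175),8,"pics/s18.png")
E
```

```text
pos [0.5853 0.3363 0.0983] ang 117.9 w 0.034 F [-0.3 -0.6  0.3] T [ 0.03 -0.03 -0.03] q6 -95.31386074806066 22.95
now [0.5853 0.3363 0.0983] ang 117.9 clk 22.95 turn -1.1 n 1
[[0.03, 0.1, 0.53, -1.06]]
```

View pics/s18.png

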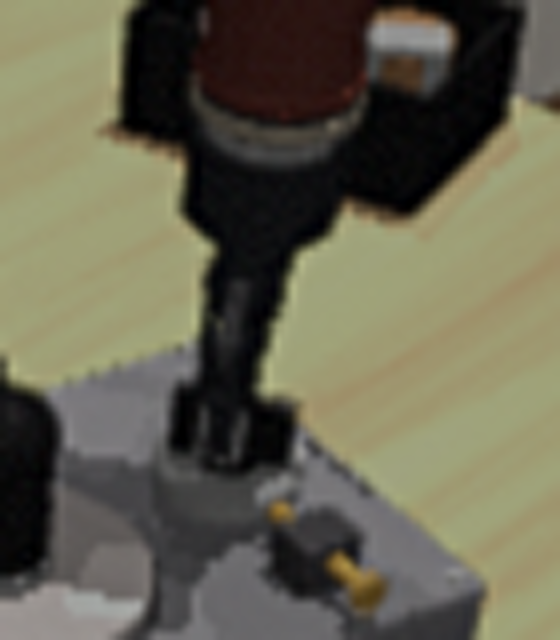

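Fingers straddle the knob bar. Lower 4 mm more and close.

Call:
send_rows:
  series:
    - [[0, 0.1, 0.5, -0.5], [0, 0, 0, 0]]

```text
clock: 23.2
ee_pos: [0.5879, 0.3375, 0.0963]
ee_rot: [[-0.477, 0.879, -0.031], [0.879, 0.477, -0.001], [0.014, -0.027, -1.0]]
contact_force: [0.3, -0.1, 0.6]
width: 0.0342
```

Call:
send_rows:
  series:
    - [[0, 0, 0, 0], [0, 0, 0, 0], [0, 0, 0, 0], [0, 0, 0, 0], [0, 0, 0, 0], [0, 0, 0, 0]]
  jaw: 0
  squeeze: 60

```text
clock: 23.8
ee_pos: [0.5889, 0.3373, 0.0976]
ee_rot: [[-0.477, 0.879, -0.028], [0.879, 0.477, -0.001], [0.012, -0.025, -1.0]]
contact_force: [0.2, -1.7, -1.3]
width: 0.0148
```

```bash
python3 st.py
```

```text
pos [0.5889 0.3373 0.0976] ang 118.5 w 0.0148 F [ 0.2 -1.7 -1.3] T [-0.33 -0.2   0.01] q6 -95.83174499341155 23.8
```

Call:
send_rows:
  series:
    - [[0, 0, 0.1, 5], [0, 0, 0.1, 5], [0, 0, 0, 5], [0, 0, 0, 5], [0, 0, 0, 5], [0, 0, 0, 5], [0, 0, 0, 5], [0, 0, 0, 0]]

```text
clock: 24.6
ee_pos: [0.5889, 0.337, 0.0976]
ee_rot: [[0.138, 0.99, -0.029], [0.99, -0.138, 0.0], [-0.004, -0.029, -1.0]]
contact_force: [-0.1, -2.6, -0.4]
width: 0.0152
```

```bash
python3 st.py; python3 - <<'E'
from h import *
ps=manip.snapshot("scene")
crop(ps,(290,360),(95,175),8,"pics/s19.png")
E
```

```text
pos [0.5889 0.337  0.0976] ang 82.1 w 0.0152 F [-0.1 -2.6 -0.4] T [ 0.31 -0.04 -0.7 ] q6 -59.511505999002 24.6
```

View pics/s19.png

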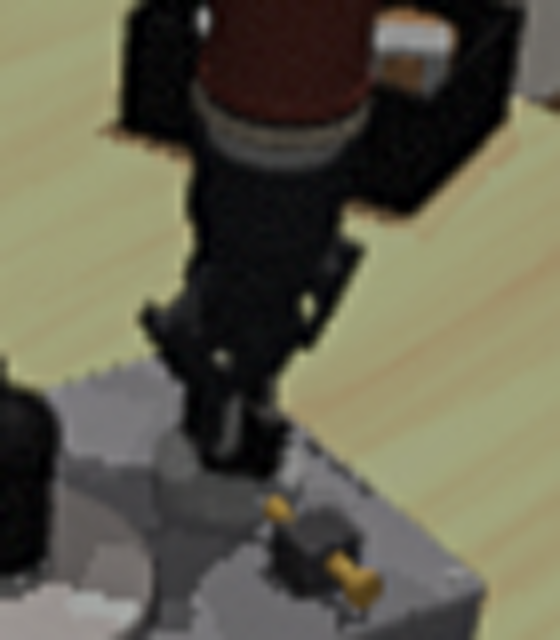

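Call:
send_rows:
  series:
    - [[0, 0, 0, 3], [0, 0, 0, 3], [0, 0, 0, 2], [0, 0, 0, 0]]

```text
clock: 25.05
ee_pos: [0.589, 0.337, 0.0976]
ee_rot: [[0.268, 0.963, -0.029], [0.963, -0.268, 0.002], [-0.006, -0.028, -1.0]]
contact_force: [-0.7, -1.7, -1.7]
width: 0.0151
```

```bash
python3 st.py; python3 - <<'E'
from h import *
ps=manip.snapshot("scene")
crop(ps,(290,360),(95,175),8,"pics/s20.png")
E
```

```text
pos [0.589  0.337  0.0976] ang 74.4 w 0.0151 F [-0.7 -1.7 -1.7] T [ 0.42 -0.18 -0.07] q6 -51.951881114060335 25.05
```

View pics/s20.png

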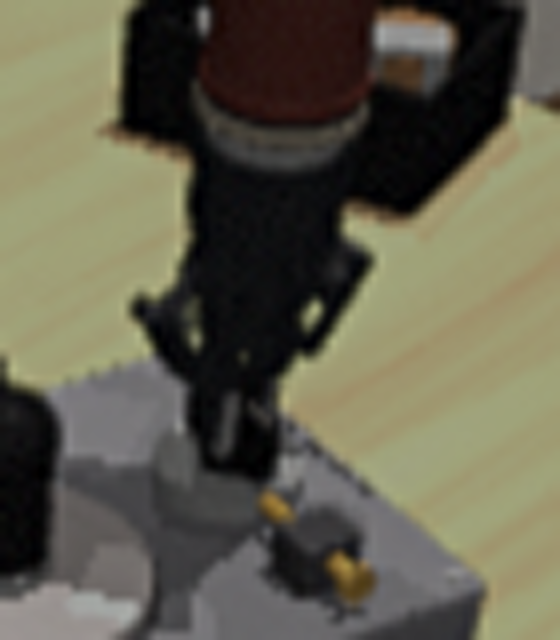

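Call:
send_rows:
  series:
    - [[0, 0, 0, 0], [0, 0, 0, 0], [0, 0, 0, 0], [0, 0, -2, 0], [0, 0, -3, 0], [0, 0, -4, 0], [0, 0, -4, 0]]
  jaw: 45

```text
clock: 25.8
ee_pos: [0.5886, 0.3364, 0.223]
ee_rot: [[0.26, 0.965, -0.043], [0.966, -0.26, -0.003], [-0.014, -0.04, -0.999]]
contact_force: [0.3, 0.6, 1.7]
width: 0.0387
```

Call:
send_rows:
  series:
    - [[0, -4, 0, 8], [0, -4, 0, 8], [0, -4, 0, 8], [0, -4, 0, 8], [0, 0, 0, 0]]

```text
clock: 26.3
ee_pos: [0.45, 0.413, 0.2404]
ee_rot: [[0.748, 0.664, -0.024], [0.664, -0.748, 0.007], [-0.013, -0.021, -1.0]]
contact_force: [-0.2, 0.3, -0.8]
width: 0.0385
```

```bash
python3 st.py; python3 - <<'E'
from h import *
ps=manip.snapshot("scene"); pt=manip.snapshot("top")
crop(ps,(290,360),(105,175),8,"pics/s21.png"); crop(pt,(80,160),(150,230),9,"pics/t21.png")
E
```

```text
pos [0.45   0.413  0.2404] ang 41.6 w 0.0385 F [-0.2  0.3 -0.8] T [ 0.02 -0.   -0.  ] q6 -7.223207488457098 26.3
```

View pics/s21.png

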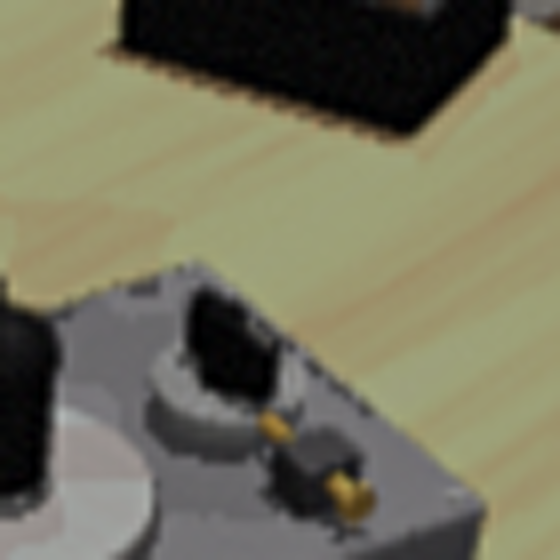

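View pics/t21.png

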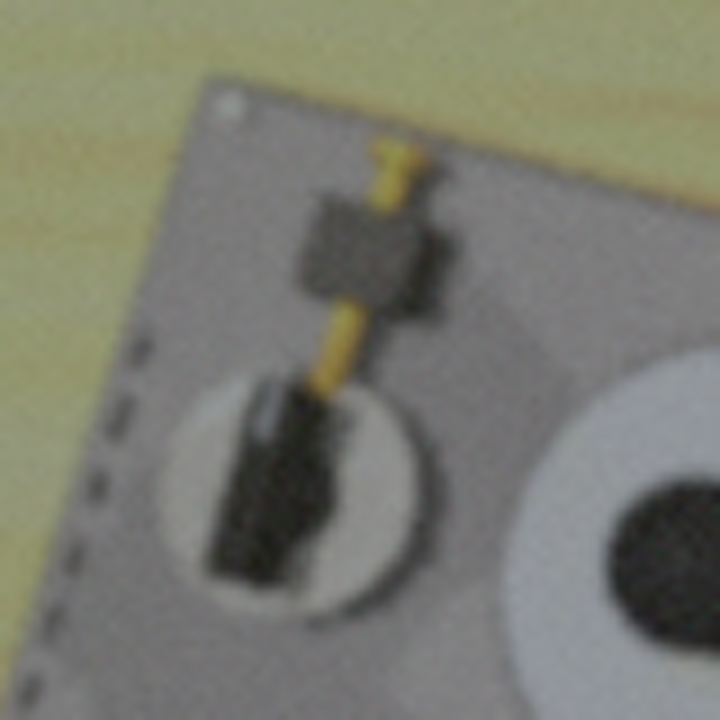

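```bash
cat > lamps.py <<'E'
from h import *
def lamps(p,show=None):
    im=p["pixels"]; hsv=cv2.cvtColor(im,cv2.COLOR_BGR2HSV)
    m=cv2.inRange(hsv,(22,130,90),(38,255,255)); n,l,st,ce=cv2.connectedComponentsWithStats(m)
    return [(st[i,4],ce[i],np.round(at(p,ce[i],.038)[:2],4)) for i in range(1,n) if st[i,4]>60]
if __name__=="__main__":
    for n in("top","scene"):
        p=manip.snapshot(n)
        for a in lamps(p): print(n,a)
E
python3 lamps.py; python3 plan.py .655 -.325 .2 0
python3 - <<'E'
from h import *
p=manip.snapshot("top")
q=lambda u,v:at(p,(np.array([u,v])+.5)/4-.5+[225,95],0)[:2]
for u in((38,250),(270,255),(260,730),(22,720)): print(q(*u))
E
```

```text
top (np.int32(281), array([381.61565836, 146.41992883]), array([ 0.7296, -0.4158]))
top (np.int32(274), array([324.86861314, 173.39416058]), array([ 0.6573, -0.252 ]))
top (np.int32(197), array([310.1319797, 197.8680203]), array([ 0.5897, -0.2077]))
scene (np.int32(114), array([215.74561404, 227.21929825]), array([ 0.594 , -0.2103]))
scene (np.int32(188), array([219.04787234, 244.42021277]), array([ 0.6589, -0.252 ]))
scene (np.int32(254), array([191.91338583, 288.7007874 ]), array([ 0.7302, -0.4155]))
now [0.4541 0.4097 0.2395] ang 41.7 clk 26.5 turn 41.7 n 20
[[-1.69, 3.41, 0.2, 2.08], [-1.57, 3.47, 0.2, 2.08], [-1.44, 3.53, 0.2, 2.08], [-1.31, 3.58, 0.2, 2.08], [-1.18, 3.62, 0.2, 2.08], [-1.05, 3.66, 0.2, 2.08], [-0.91, 3.7, 0.2, 2.08], [-0.78, 3.73, 0.2, 2.08]]
[[-0.64, 3.75, 0.2, 2.08], [-0.5, 3.77, 0.2, 2.08], [-0.37, 3.79, 0.2, 2.08], [-0.23, 3.8, 0.2, 2.08], [-0.09, 3.81, 0.2, 2.08], [0.05, 3.81, 0.2, 2.08], [0.19, 3.8, 0.2, 2.08], [0.32, 3.79, 0.2, 2.08]]
[[0.46, 3.78, 0.2, 2.08], [0.6, 3.76, 0.2, 2.08], [0.74, 3.74, 0.2, 2.08], [0.87, 3.71, 0.2, 2.08]]
[0.71886929 0.00213214]
[ 0.71025676 -0.16551465]
[ 0.37290056 -0.14490945]
[0.38458483 0.02113895]
```

```bash
python3 plan.py .557 -.285 .2 -25 20
```

```text
now [0.4543 0.4094 0.2393] ang 41.6 clk 26.55 turn 66.6 n 20
[[-1.92, 2.94, 0.2, 3.33], [-1.75, 3.04, 0.2, 3.33], [-1.57, 3.14, 0.2, 3.33], [-1.38, 3.23, 0.2, 3.33], [-1.19, 3.3, 0.2, 3.33], [-1.0, 3.36, 0.2, 3.33], [-0.8, 3.42, 0.2, 3.33], [-0.6, 3.46, 0.2, 3.33]]
[[-0.4, 3.49, 0.2, 3.33], [-0.2, 3.5, 0.2, 3.33], [0.01, 3.51, 0.2, 3.33], [0.21, 3.5, 0.2, 3.33], [0.41, 3.49, 0.2, 3.33], [0.62, 3.46, 0.2, 3.33], [0.82, 3.41, 0.2, 3.33], [1.01, 3.36, 0.2, 3.33]]
[[1.21, 3.3, 0.2, 3.33], [1.4, 3.22, 0.2, 3.33], [1.58, 3.13, 0.2, 3.33], [1.76, 3.04, 0.2, 3.33]]
```

Call:
send_rows:
  series:
    - [[-1.9, 3, 0, 3.3], [-1.7, 3, 0, 3.3], [-1.6, 3.1, 0, 3.3], [-1.4, 3.2, 0, 3.3], [-1.2, 3.3, 0, 3.3], [-1, 3.4, 0, 3.3], [-0.8, 3.4, 0, 3.3], [-0.6, 3.5, 0, 3.3]]
  jaw: 35

```text
clock: 27.35
ee_pos: [0.5005, 0.1173, 0.235]
ee_rot: [[0.969, 0.246, -0.024], [0.246, -0.969, 0.004], [-0.022, -0.01, -1.0]]
contact_force: [1.0, -0.5, -1.1]
width: 0.0297
```

Call:
send_rows:
  series:
    - [[-0.4, 3.5, 0, 3.3], [-0.2, 3.5, 0, 3.3], [0, 3.5, 0, 3.3], [0.2, 3.5, 0, 3.3], [0.4, 3.5, 0, 3.3], [0.6, 3.5, 0, 3.3], [0.8, 3.4, 0, 3.3], [1, 3.4, 0, 3.3]]

```text
clock: 28.15
ee_pos: [0.5353, -0.1856, 0.2322]
ee_rot: [[0.971, -0.238, -0.024], [-0.238, -0.971, 0.004], [-0.024, 0.002, -1.0]]
contact_force: [0.4, 0.1, 0.8]
width: 0.0297
```

```bash
python3 plan.py .557 -.285 .2 -25; python3 lamps.py
```

```text
now [ 0.5353 -0.1856  0.2322] ang -13.8 clk 28.15 turn 11.2 n 3
[[1.49, 3.05, 1.07, 3.74], [1.69, 2.94, 1.07, 3.74], [1.88, 2.83, 1.07, 3.74]]
top (np.int32(280), array([381.65357143, 146.41785714]), array([ 0.7296, -0.4159]))
scene (np.int32(117), array([215.64957265, 227.30769231]), array([ 0.5941, -0.2108]))
scene (np.int32(196), array([219.        , 244.41836735]), array([ 0.6587, -0.2521]))
scene (np.int32(252), array([191.88888889, 288.71825397]), array([ 0.7302, -0.4155]))
```

Call:
send_rows:
  series:
    - [[1.5, 3, 1, 3.7], [1.7, 2.9, 1, 3.7], [1.9, 2.5, 1, 3.7], [0, 0, 0, 0], [0, 0, 0, 0]]

```text
clock: 28.75
ee_pos: [0.5566, -0.2919, 0.1989]
ee_rot: [[0.901, -0.432, -0.025], [-0.432, -0.902, 0.004], [-0.025, 0.007, -1.0]]
contact_force: [-0.3, -0.2, 0.6]
width: 0.0298
```

```bash
python3 st.py; python3 plan.py .557 -.282 .032 -25; python3 - <<'E'
from h import *
p=manip.snapshot("scene");crop(p,(150,290),(170,290),5,"pics/s22.png")
E
```

```text
pos [ 0.5566 -0.2919  0.1989] ang -25.6 w 0.0298 F [-0.3 -0.2  0.6] T [-0.04 -0.    0.05] q6 -8.773985601228032 28.75
now [ 0.5566 -0.2919  0.1989] ang -25.6 clk 28.75 turn -0.6 n 5
[[-0.08, -0.18, 3.34, -0.13], [-0.08, -0.18, 3.34, -0.13], [-0.08, -0.18, 3.34, -0.13], [-0.08, -0.18, 3.34, -0.13], [-0.08, -0.18, 3.34, -0.13]]
```

View pics/s22.png

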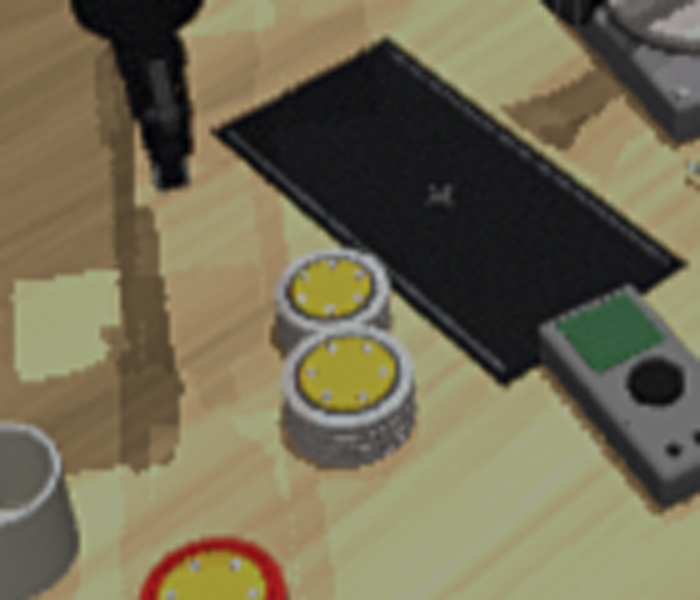

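Call:
send_rows:
  series:
    - [[0.2, -0.4, 4, 0], [0.2, -0.2, 4, 0], [0, 0, 3.5, 0], [0, 0, 2.5, 0], [0, 0, 1.5, 0], [0, 0, 0.8, 0], [0, 0, 0, 0]]

```text
clock: 29.5
ee_pos: [0.5624, -0.2831, 0.0375]
ee_rot: [[0.907, -0.422, -0.017], [-0.422, -0.907, -0.0], [-0.015, 0.007, -1.0]]
contact_force: [0.5, -0.1, 0.1]
width: 0.0302
```

```bash
python3 st.py; python3 - <<'E'
from h import *
p=manip.snapshot("scene");crop(p,(150,290),(170,290),5,"pics/s23.png")
E
```

```text
pos [ 0.5624 -0.2831  0.0375] ang -24.9 w 0.0302 F [ 0.5 -0.1  0.1] T [ 0.05  0.02 -0.01] q6 -8.35945511797167 29.5
```

View pics/s23.png

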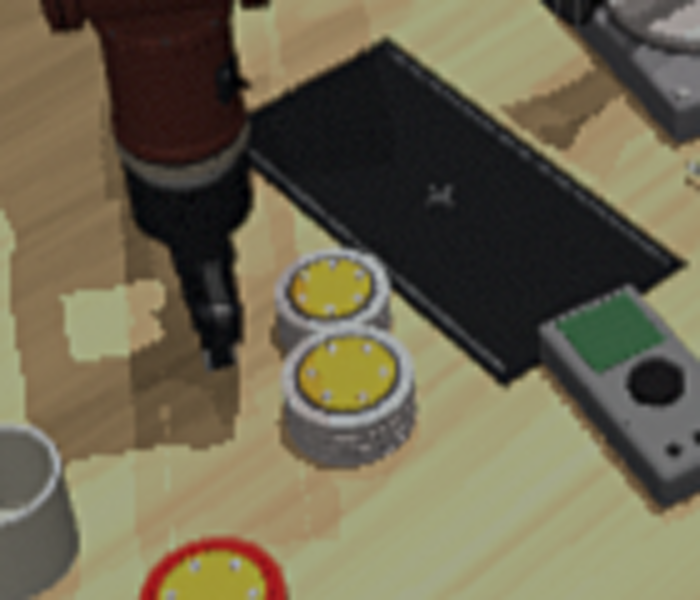

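Call:
send_rows:
  series:
    - [[-0.4, 0, 0.5, 0], [0, -1, 0, 0], [0, -1, 0, 0], [0, -1, 0, 0], [0, -1, 0, 0], [0, -1, 0, 0], [0, -1, 0, 0], [0, -1, 0, 0]]

```text
clock: 30.35
ee_pos: [0.5939, -0.2156, 0.0385]
ee_rot: [[0.907, -0.422, -0.008], [-0.422, -0.907, -0.007], [-0.005, 0.01, -1.0]]
contact_force: [-1.1, -1.8, 0.6]
width: 0.03
```

```bash
python3 st.py; python3 lamps.py;python3 - <<'E'
from h import *
p=manip.snapshot("scene");crop(p,(150,290),(170,290),5,"pics/s24.png")
E
```

```text
pos [ 0.5939 -0.2156  0.0385] ang -25.0 w 0.03 F [-1.1 -1.8  0.6] T [-0.3   0.11 -0.01] q6 -1.534961785252692 30.35
top (np.int32(279), array([381.51612903, 146.3655914 ]), array([ 0.7298, -0.4155]))
scene (np.int32(93), array([229.19354839, 225.16129032]), array([ 0.6187, -0.1728]))
scene (np.int32(156), array([219.47435897, 245.42307692]), array([ 0.663 , -0.2538]))
scene (np.int32(253), array([191.8972332 , 288.68379447]), array([ 0.7301, -0.4154]))
```

View pics/s24.png

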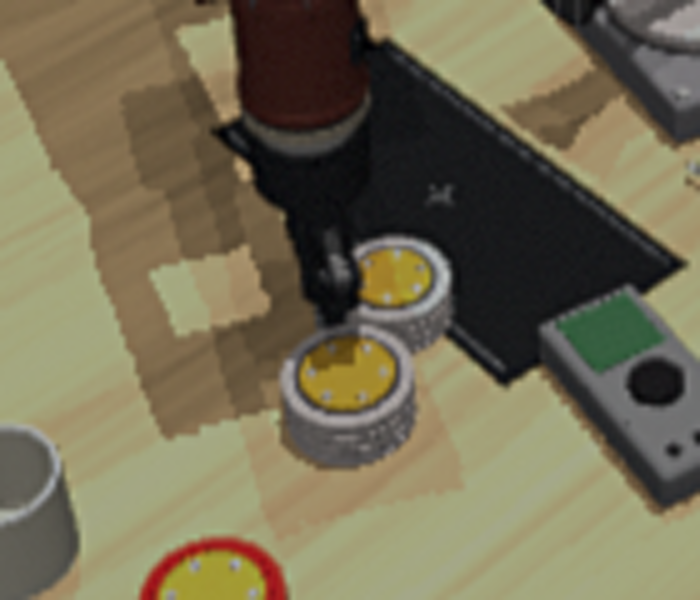

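Call:
send_rows:
  series:
    - [[0, -1, 0.2, 0], [0, -1, 0.1, 0], [0, -1, 0, 0], [0, -1, 0, 0], [0, -1, 0, 0], [0, -1, 0, 0], [0, -1, 0, 0], [0, 0, 0, 0]]

```text
clock: 31.3
ee_pos: [0.6266, -0.1483, 0.0357]
ee_rot: [[0.907, -0.422, -0.006], [-0.422, -0.907, -0.008], [-0.002, 0.01, -1.0]]
contact_force: [0.2, -0.6, -0.9]
width: 0.0297
```

```bash
python3 st.py; python3 lamps.py;python3 - <<'E'
from h import *
p=manip.snapshot("scene");crop(p,(150,290),(170,290),5,"pics/s25.png")
E
```

```text
pos [ 0.6266 -0.1483  0.0357] ang -25.0 w 0.0297 F [ 0.2 -0.6 -0.9] T [-0.03  0.02  0.01] q6 5.258516892462424 31.3
top (np.int32(280), array([381.61785714, 146.41071429]), array([ 0.7296, -0.4158]))
top (np.int32(116), array([329.75      , 174.26724138]), array([ 0.6544, -0.2655]))
top (np.int32(68), array([273.88235294, 183.5       ]), array([ 0.6329, -0.1084]))
scene (np.int32(97), array([249.90721649, 219.84536082]), array([ 0.65  , -0.1071]))
scene (np.int32(178), array([219.36516854, 244.69101124]), array([ 0.6604, -0.252 ]))
scene (np.int32(252), array([191.88888889, 288.71825397]), array([ 0.7302, -0.4155]))
```

View pics/s25.png

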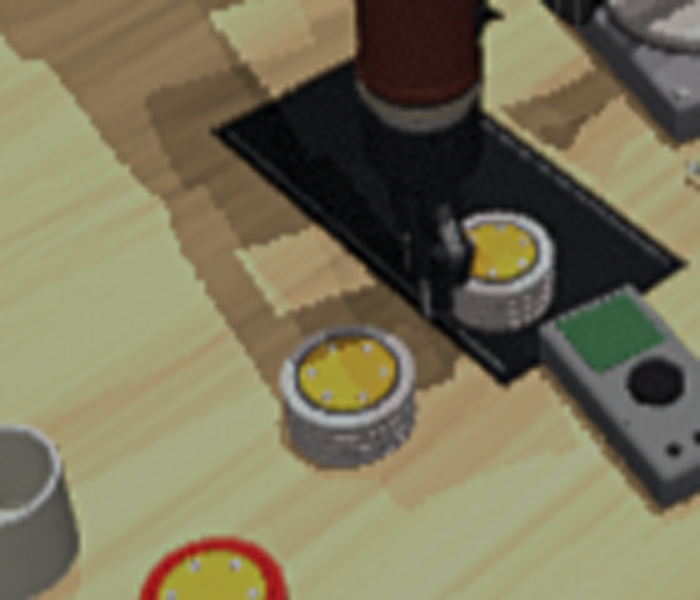

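Call:
send_rows:
  series:
    - [[-0.2, -1, 0, 0], [-0.2, -0.8, 0, 0], [0, 0, 0, 0], [0, 0, 0, 0]]

```text
clock: 31.85
ee_pos: [0.6297, -0.1312, 0.0351]
ee_rot: [[0.906, -0.424, -0.007], [-0.424, -0.906, -0.009], [-0.003, 0.011, -1.0]]
contact_force: [-0.7, -2.8, 0.6]
width: 0.0299
```

Call:
send_rows:
  series:
    - [[0, 1.5, 0, 0], [0, 2, -1, 0], [0, 0, -4, 0], [0, 0, -4, 0], [0, 0, -3, 0], [0, 0, 0, 0]]

```text
clock: 32.45
ee_pos: [0.6105, -0.1665, 0.1559]
ee_rot: [[0.905, -0.425, -0.015], [-0.425, -0.905, -0.006], [-0.011, 0.012, -1.0]]
contact_force: [0.2, -1.4, -0.8]
width: 0.0299
```

```bash
python3 plan.py .713 -.325 .16 37; python3 lamps.py;python3 - <<'E'
from h import *
p=manip.snapshot("scene");crop(p,(150,290),(170,290),5,"pics/s26.png")
p=manip.snapshot("top");crop(p,(225,405),(95,285),3,"pics/t26.png")
E
```

```text
now [ 0.6105 -0.1665  0.1559] ang -25.2 clk 32.45 turn -62.2 n 8
[[2.0, 1.25, -0.05, -7.77], [1.82, 1.51, -0.05, -7.77], [1.59, 1.74, -0.05, -7.77], [1.35, 1.94, -0.05, -7.77], [1.07, 2.1, -0.05, -7.77], [0.78, 2.23, -0.05, -7.77], [0.47, 2.31, -0.05, -7.77], [0.15, 2.36, -0.05, -7.77]]
top (np.int32(278), array([381.61870504, 146.42086331]), array([ 0.7296, -0.4158]))
top (np.int32(163), array([266.25153374, 178.46625767]), array([ 0.6477, -0.0876]))
scene (np.int32(110), array([253.        , 217.91818182]), array([ 0.6509, -0.0934]))
scene (np.int32(187), array([218.86096257, 244.65240642]), array([ 0.6592, -0.253 ]))
scene (np.int32(253), array([191.8972332 , 288.68379447]), array([ 0.7301, -0.4154]))
```

View pics/s26.png

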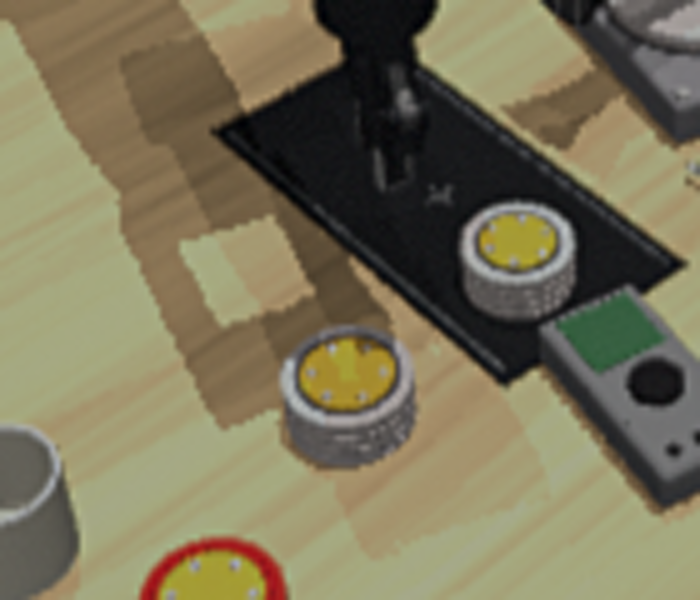

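Call:
send_rows:
  series:
    - [[2, 1.2, 0, -7.8], [1.8, 1.5, 0, -7.8], [1.6, 1.7, 0, -7.8], [1.3, 1.9, 0, -7.8], [1.1, 2.1, 0, -7.8], [0.8, 2.2, 0, -7.8], [0.5, 2.3, 0, -7.8], [0.1, 2, 0, -7]]

```text
clock: 33.45
ee_pos: [0.7032, -0.3147, 0.1221]
ee_rot: [[0.775, 0.629, -0.055], [0.631, -0.776, 0.014], [-0.033, -0.045, -0.998]]
contact_force: [-0.3, -0.4, -0.1]
width: 0.0297
```

Call:
send_rows:
  series:
    - [[0, 0, 0, 0], [0, 0, 0, 0]]
  jaw: 45

```text
clock: 33.65
ee_pos: [0.7011, -0.3157, 0.1159]
ee_rot: [[0.777, 0.627, -0.061], [0.629, -0.778, 0.018], [-0.036, -0.052, -0.998]]
contact_force: [0.4, 1.6, 0.2]
width: 0.0383
```

```bash
python3 st.py; python3 plan.py .712 -.322 .034 37; python3 lamps.py
```

```text
pos [ 0.7011 -0.3157  0.1159] ang 39.0 w 0.0383 F [0.4 1.6 0.2] T [0.03 0.03 0.  ] q6 -68.48113559583892 33.65
now [ 0.7011 -0.3157  0.1159] ang 39.0 clk 33.65 turn 2.0 n 3
[[0.15, 0.39, 2.73, 0.66], [0.15, 0.39, 2.73, 0.66], [0.16, 0.39, 2.73, 0.66]]
top (np.int32(135), array([385.01481481, 146.6962963 ]), array([ 0.7285, -0.4253]))
top (np.int32(98), array([320.02040816, 170.6122449 ]), array([ 0.6656, -0.2388]))
top (np.int32(189), array([267.32804233, 178.88359788]), array([ 0.6465, -0.0906]))
scene (np.int32(109), array([253.03669725, 217.94495413]), array([ 0.6511, -0.0934]))
scene (np.int32(157), array([191.87261146, 291.21019108]), array([ 0.7368, -0.4208]))
```

Call:
send_rows:
  series:
    - [[0.5, 0.9, 0, 1], [0.3, 0.5, 2.5, 1], [0, 0, 2, 0], [0, 0, 1.5, 0], [0, 0, 1, 0], [0, 0, 0, 0], [0, 0, 0, 0]]

```text
clock: 34.45
ee_pos: [0.7115, -0.3145, 0.0458]
ee_rot: [[0.801, 0.596, -0.06], [0.597, -0.802, 0.018], [-0.038, -0.05, -0.998]]
contact_force: [0.7, -1.1, 0.3]
width: 0.0381
```

```bash
python3 st.py; python3 plan.py .712 -.322 .034 37; python3 lamps.py
```

```text
pos [ 0.7115 -0.3145  0.0458] ang 36.7 w 0.0381 F [ 0.7 -1.1  0.3] T [-0.02 -0.01 -0.01] q6 -65.72075008798897 34.45
now [ 0.7115 -0.3145  0.0458] ang 36.7 clk 34.45 turn -0.3 n 1
[[-0.41, 0.63, 1.18, -0.28]]
top (np.int32(62), array([379.87096774, 143.70967742]), array([ 0.7376, -0.4114]))
top (np.int32(187), array([267.38502674, 178.85561497]), array([ 0.6465, -0.0907]))
scene (np.int32(109), array([253.03669725, 217.94495413]), array([ 0.6511, -0.0934]))
scene (np.int32(115), array([192.87826087, 292.13043478]), array([ 0.7413, -0.4207]))
```

Call:
send_rows:
  series:
    - [[-0.5, 0, 1, 0], [0, -1, 0.1, 0], [0, -1, 0.1, 0], [0, -1, 0.1, 0], [0, -1, 0.1, 0], [0, -1, 0.1, 0], [0, -1, 0, 0], [0, 0, 0, 0]]

```text
clock: 35.35
ee_pos: [0.6714, -0.2735, 0.0371]
ee_rot: [[0.803, 0.593, -0.049], [0.595, -0.804, 0.01], [-0.033, -0.037, -0.999]]
contact_force: [0.0, 0.2, -0.1]
width: 0.0385
```

```bash
python3 st.py; python3 lamps.py; python3 - <<'E'
from h import *
p=manip.snapshot("scene");crop(p,(150,290),(180,300),5,"pics/s27.png")
E
```

```text
pos [ 0.6714 -0.2735  0.0371] ang 36.5 w 0.0385 F [ 0.   0.2 -0.1] T [ 0.01 -0.06  0.04] q6 -64.1554402934893 35.35
top (np.int32(189), array([267.32804233, 178.88359788]), array([ 0.6465, -0.0906]))
scene (np.int32(110), array([253.        , 217.91818182]), array([ 0.6509, -0.0934]))
scene (np.int32(253), array([191.91304348, 288.68774704]), array([ 0.7301, -0.4154]))
```

View pics/s27.png

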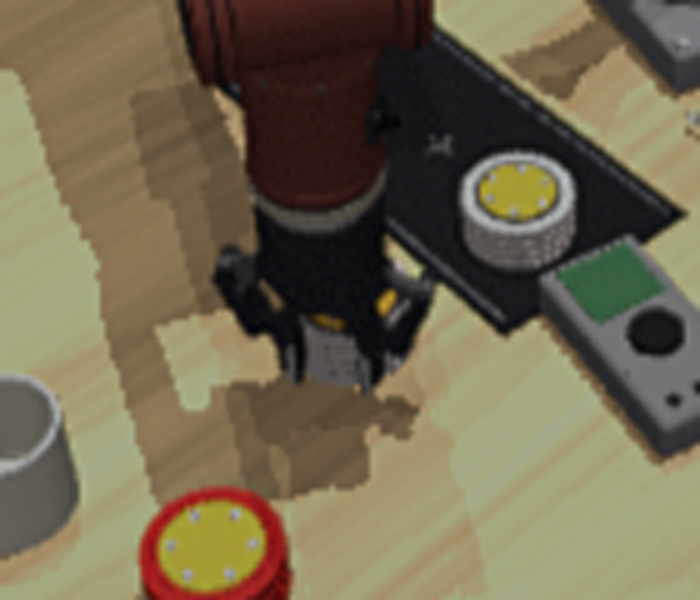

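Call:
send_rows:
  series:
    - [[0, -1.2, 0.1, 0], [0, -1.2, 0, 0], [0, -1.2, 0.1, 0], [0, -1.2, 0, 0], [0, -1.2, 0.1, 0], [0, -1.2, 0, 0], [0, -1.2, 0.1, 0], [0, -1.2, 0, 0]]

```text
clock: 36.3
ee_pos: [0.619, -0.2033, 0.039]
ee_rot: [[0.807, 0.59, -0.035], [0.59, -0.807, -0.0], [-0.029, -0.02, -0.999]]
contact_force: [1.2, -1.3, -1.0]
width: 0.0384
```

```bash
python3 st.py; python3 lamps.py; python3 - <<'E'
from h import *
p=manip.snapshot("scene");crop(p,(150,290),(160,280),5,"pics/s28.png")
E
```

```text
pos [ 0.619  -0.2033  0.039 ] ang 36.2 w 0.0384 F [ 1.2 -1.3 -1. ] T [-0.23 -0.17 -0.02] q6 -60.41546405941192 36.3
top (np.int32(281), array([381.61921708, 146.38434164]), array([ 0.7297, -0.4158]))
top (np.int32(193), array([267.35751295, 178.97409326]), array([ 0.6462, -0.0907]))
top (np.int32(136), array([295.83088235, 195.99264706]), array([ 0.5961, -0.1682]))
scene (np.int32(110), array([253.        , 217.91818182]), array([ 0.6509, -0.0934]))
scene (np.int32(252), array([191.88888889, 288.71825397]), array([ 0.7302, -0.4155]))
```

View pics/s28.png

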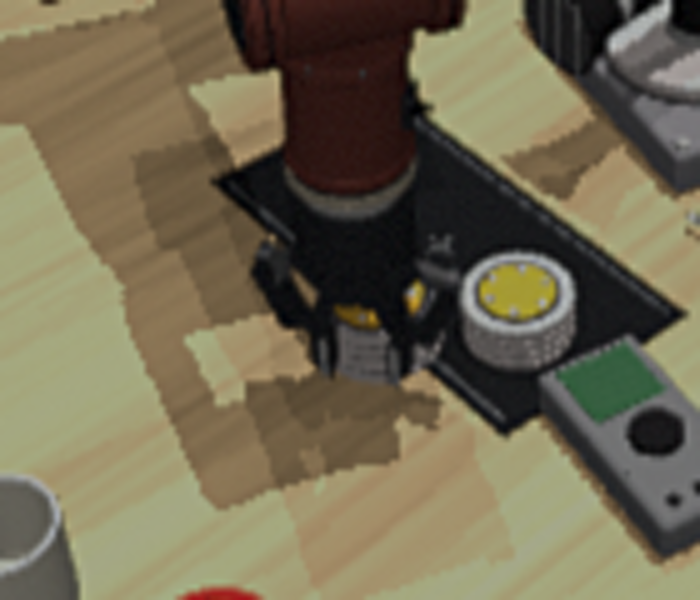

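Call:
send_rows:
  series:
    - [[0, -1.2, 0.3, 0], [0, -1.2, 0.1, 0], [0, -1.2, 0, 0], [0, -1.2, 0.1, 0], [0, -1.2, 0, 0], [0, -1.2, 0.1, 0], [0, -1.2, 0, 0], [0, -1, 0, 0]]

```text
clock: 37.25
ee_pos: [0.5627, -0.1253, 0.0369]
ee_rot: [[0.807, 0.59, -0.029], [0.59, -0.807, -0.004], [-0.026, -0.014, -1.0]]
contact_force: [1.5, -1.6, -0.0]
width: 0.0385
```

```bash
python3 st.py; python3 lamps.py; python3 - <<'E'
from h import *
p=manip.snapshot("scene");crop(p,(150,290),(160,280),5,"pics/s29.png")
E
```

```text
pos [ 0.5627 -0.1253  0.0369] ang 36.2 w 0.0385 F [ 1.5 -1.6 -0. ] T [-0.34 -0.32  0.03] q6 -55.62850430891716 37.25
top (np.int32(278), array([381.53956835, 146.38129496]), array([ 0.7297, -0.4156]))
top (np.int32(255), array([266.61568627, 220.38039216]), array([ 0.5307, -0.0848]))
scene (np.int32(111), array([252.95495495, 217.93693694]), array([ 0.6508, -0.0936]))
scene (np.int32(253), array([191.8972332 , 288.68379447]), array([ 0.7301, -0.4154]))
```

View pics/s29.png

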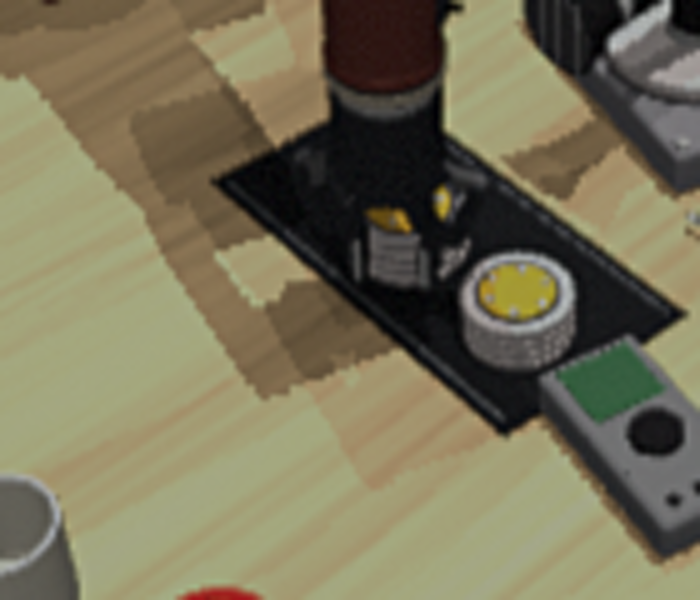

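Call:
send_rows:
  series:
    - [[-0.1, 1.5, -0.1, 0], [-0.2, 2, -0.5, 0], [0, 0, -4, 0], [0, 0, -4, 0], [0, 0, -4, 0], [0, -3, -3, 0], [0, 0, 0, 0]]

```text
clock: 38.1
ee_pos: [0.57, -0.1374, 0.1946]
ee_rot: [[0.808, 0.587, -0.039], [0.588, -0.809, 0.0], [-0.031, -0.023, -0.999]]
contact_force: [1.4, -0.6, 0.0]
width: 0.0385
```

Call:
send_rows:
  series:
    - [[-4, 0, -1, 0], [-4, 0, -1, 0], [-4, 0, -1, 0], [-4, 0, -1, 0], [0, 0, 0, 0], [0, 0, 0, 0]]

```text
clock: 38.7
ee_pos: [0.4398, -0.2409, 0.2381]
ee_rot: [[0.809, 0.587, -0.041], [0.587, -0.81, -0.0], [-0.033, -0.024, -0.999]]
contact_force: [-0.8, 0.7, 0.3]
width: 0.0387
```

```bash
python3 st.py; python3 lamps.py; python3 - <<'E'
from h import *
p=manip.snapshot("scene");cv2.imwrite("pics/s30.png",cv2.resize(p["pixels"],(768,576)))
p=manip.snapshot("top");cv2.imwrite("pics/t30.png",cv2.resize(p["pixels"],(768,576)))
E
```

```text
pos [ 0.4398 -0.2409  0.2381] ang 36.0 w 0.0387 F [-0.8  0.7  0.3] T [ 0.03 -0.   -0.05] q6 -72.49185129095855 38.7
top (np.int32(281), array([381.55871886, 146.42348754]), array([ 0.7296, -0.4156]))
top (np.int32(192), array([267.32291667, 178.84895833]), array([ 0.6466, -0.0906]))
top (np.int32(293), array([266.85665529, 220.6894198 ]), array([ 0.5298, -0.0854]))
scene (np.int32(133), array([231.01503759, 200.10526316]), array([ 0.5309, -0.0852]))
scene (np.int32(110), array([253.        , 217.91818182]), array([ 0.6509, -0.0934]))
scene (np.int32(254), array([191.8976378 , 288.71653543]), array([ 0.7302, -0.4155]))
```

View pics/s30.png

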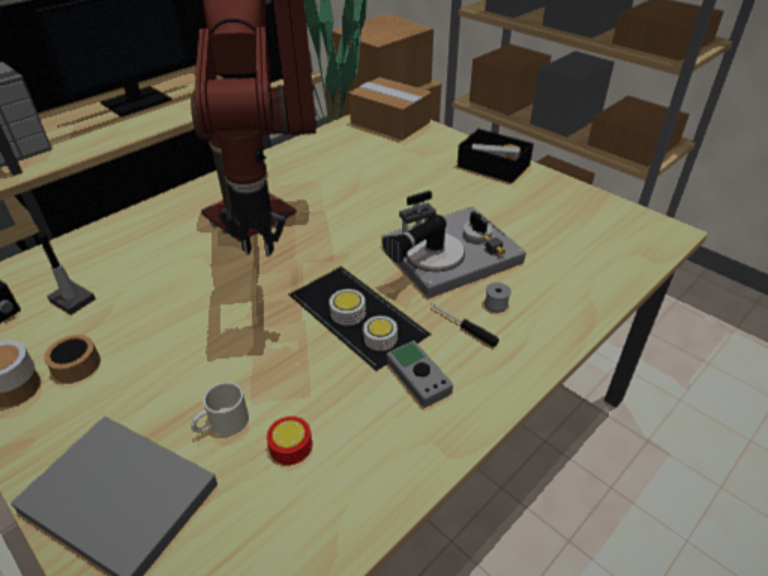

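View pics/t30.png

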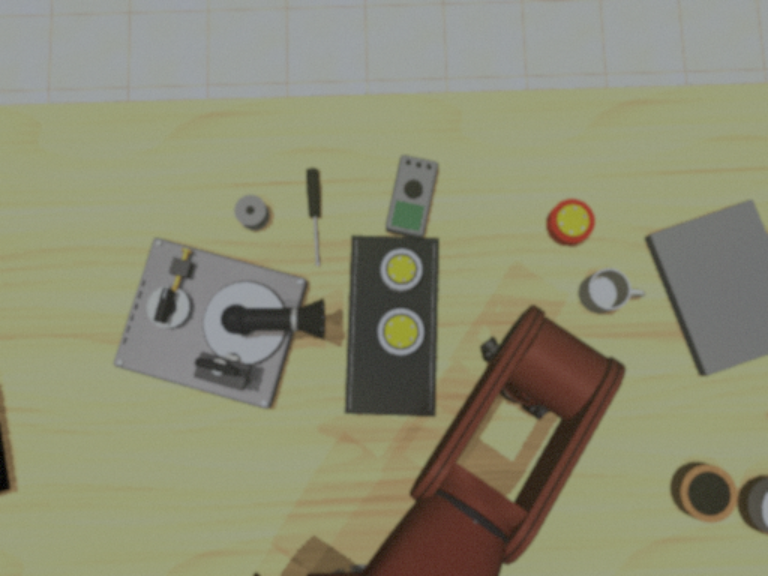

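```bash
python3 - <<'E'
from h import *
pt=manip.snapshot("top"); ps=manip.snapshot("scene")
for p,n in((pt,"t"),(ps,"s")):
    for t in("nozzle_mouth","nozzle_pipe","clamp_grip","mat"):
        for d in manip.landmark_of(t,p)[:1]: print(n,t,round(d["p"],2),d["position"],np.round(at(p,d["position"],Z[t]),4))
a=cv2.imread("pics/top0.png"); b=pt["pixels"]
for im,n in((a,"a"),(b,"b")):
    pass
k=lambda im:cv2.resize(im[228:270,115:185],None,fx=8,fy=8,interpolation=cv2.INTER_CUBIC)
cv2.imwrite("pics/clampcmp.png",np.vstack([k(a)[:290],k(b)[:290]]))
# overlay expected nozzle axis
im=cv2.resize(b[160:260,130:290],None,fx=5,fy=5,interpolation=cv2.INTER_CUBIC)
D=lambda X:tuple(int(v) for v in ((pix(pt,X)-[130,160]+.5)*5-.5))
c=np.array([.5563,.1999]);m=np.array([.548,-.072]);u=(m-c)/np.linalg.norm(m-c);n=np.array([-u[1],u[0]])
for o,z in((.02,.13),(-.02,.13)):
    q=lambda r:(*(c+u*r+n*o),z); cv2.line(im,D(q(0)),D(q(.12)),(0,0,255),1)
for o in(.036,-.036): cv2.circle(im,D((*(c+u*.15+n*o),.13)),3,(0,255,255),-1)
cv2.imwrite("pics/noz.png",im)
E
```

```text
t nozzle_mouth 0.81 [214.3, 213.4] [0.5465 0.0516 0.13  ]
t nozzle_pipe 0.91 [185.7, 211.9] [0.5525 0.1251 0.13  ]
t clamp_grip 0.56 [141.5, 240.9] [0.4808 0.2314 0.16  ]
t mat 0.77 [260.4, 213.4] [ 0.5536 -0.0688  0.    ]
s nozzle_mouth 0.61 [262.5, 165.1] [0.5521 0.0535 0.13  ]
s nozzle_pipe 0.57 [274.8, 154.9] [0.5411 0.1295 0.13  ]
s clamp_grip 0.68 [285.3, 177.6] [0.6816 0.029  0.16  ]
s mat 0.81 [237.5, 206.9] [ 0.5425 -0.0667  0.    ]
```

View pics/clampcmp.png

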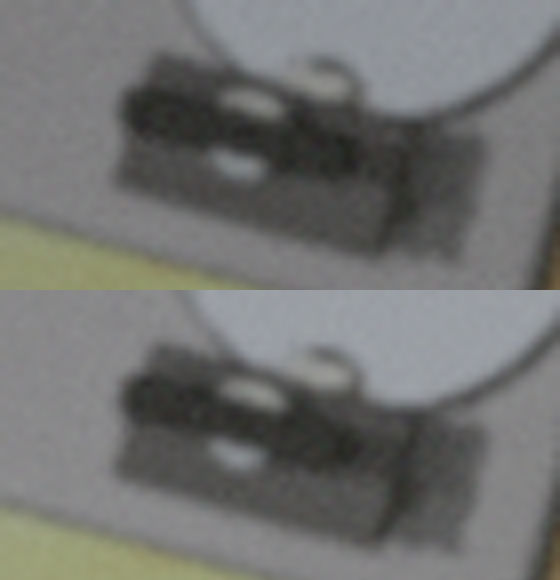

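View pics/noz.png

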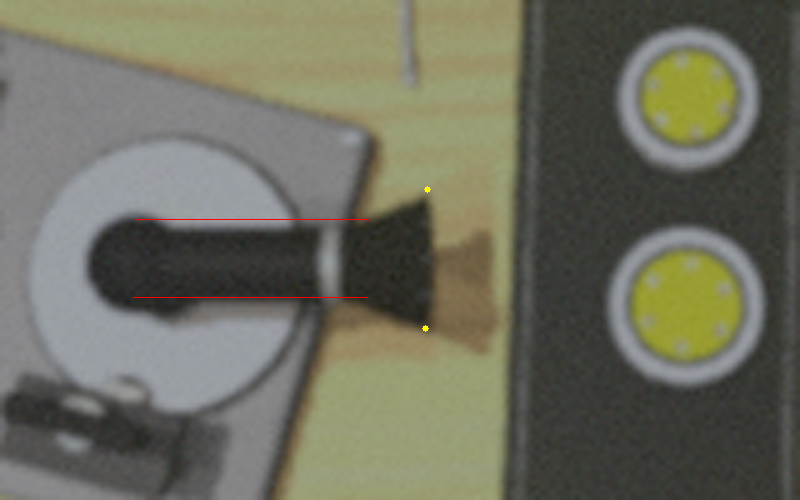

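```bash
python3 -c "
from rig import manip
print(manip.close_job(), manip.observe()['clock'])"
```

```text
the job is handed in; nothing more can be done
the job is handed in; nothing more can be done
```

The fume extractor is set up as asked, and I handed the job in at about 39 s of the 208 s allowed. The hand-in gives no verdict, so what follows rests on my own last checks.

- **Clamp screw:** I backed it off about 85–90° and retightened it after the swing. It met the hard stop at about 1.6 N m, and the bar is back at its starting angle in the picture.
- **Nozzle:** I swung it to about -91.7° in the world. The last top view shows its axis within about 1° of the line to the mat's cross. The network's landmarks scattered by 1–2°, and from the scene camera it put one clamp point in the wrong place, so I relied on the arm's readings and the overlay.
- **Cam knob:** I turned it clockwise about 44°, until the holding torque was near zero. The brass plunger moved in about 7 mm and the white line points at it.
- **Lamps:** Only the small and middle lamps were there. The small one was knocked against the middle one during the run, so I measured again before sliding both onto the mat. They lie fully on it, with about 3 cm or more to the edges.
- **Other things:** The red look-alike measured at the same place as before. The meter, mug, screwdriver and spool look unmoved in the final pictures.

One oddity: while holding the clamp bar the jaws read about 20 mm, although the bar is 14 mm thick. I did not find out why. The bar still turned with the tool.

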